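# Scrape the pressing slab clean, hang the scraper over the rail, set the die

### The job

Get the pellet pressing slab ready again: lift the folded scraper off its leaning rest, scrape all four white chips off the dark slab into the open part of the steel tray it stands in, and then drape the scraper over the bar of the hanging rail, between the posts, one leg either side and the grip board up. Last, stand the steel die body upright in the middle of the cleaned slab. Move the chips with the scraper only, not with the fingers or the die, and leave the plunger, the flask and the beaker where they stand.

Things in the scene. Friction and masses are not known exactly. Their poses are not given: they have to be found in the camera images.
- tray: Shallow stainless tray, fixed, 134 x 204 mm (long side along own y), rim 18 mm high. Origin: centre of its underside; z up. Inner floor at z = 2 mm, inside walls at x = +-63 and y = +-98 mm. The pressing slab stands fixed in its -y end; the +y end, from y = +16 to +98 mm, is open floor for the chips.
- slab_top (a point): Centre of the top face of the pressing slab, a dark steel block 120 (tray x) by 112 (tray y) by 30 mm high without rim, fixed in the tray; at (0, -40, 32) mm in the tray's frame, axes as the tray's. Its free edge over the open tray floor is 56 mm away on the +y side; its top is 14 mm above the tray rim.
- rest: Scraper rest, fixed: aluminium foot 120 x 110 x 10 mm with a grey saddle block leaning 0.44 rad (25 degrees) from vertical towards the foot's -x (the robot). Origin: centre of the underside, z up. The block is 28 mm thick across the slope, 70 mm wide (y); its top is 115 mm up the slope from the point (30, 0, 0) mm.
- scraper_grip (a point): Where to grip the scraper: in its wooden grip board, 14 mm thick (x), 90 mm wide (y), from 26 mm below this point, where it meets the 44 mm wide fold, to 18 mm above. Scraper: about 0.22 kg; own z from the blade edge up to the board, y along the width, x from the short leg to the blade leg. At the start it leans 0.44 rad as the rest does; it comes off along its z, free after 100 mm.
- scraper_fold (a point): Middle of the underside of the scraper's fold, 30 mm below scraper_grip, axes the same. The scraper is a steel sheet 4 mm thick, 90 mm wide, folded to an upside-down U; the gap between the legs is 36 mm. The fold lies on the bar when it hangs, and on top of the rest's block at the start, legs either side of it, blade leg on the upper side.
- scraper_edge (a point): Middle of the scraping edge, the lower end of the scraper's long blade leg: at x = +20 mm, 130 mm below scraper_grip, axes the same; the edge is 90 mm long along y, 4 mm thick. The short leg, at x = -20 mm, ends 35 mm higher.
- rail_mid (a point): Middle of the axis of the hanging rail's horizontal bar: steel bar, 12 mm diameter, 240 mm long, along own y, 150 mm above the worktop, on two round posts (16 mm diameter) at its ends with 70 mm round feet. Fixed. z up.
- die_center (a point): Centre of the pellet die, a steel cylinder 54 mm in diameter and 41 mm high with a bore in its top and a black ring, standing upright on the worktop (about 0.46 kg). The point is half-way up, z along its axis.
- plunger_center (a point): Bystander: the die plunger, a polished steel pin 27 mm wide and 52 mm tall, standing on its head; point half-way up.
- flask_center (a point): Bystander: conical glass flask, 83 mm wide, 134 mm tall; point half-way up.
- beaker_center (a point): Bystander: glass beaker, 73 mm wide, 94 mm tall; point half-way up.
- chip_1_center (a point): Centre of a loose white chip of a broken pellet, irregular, about 16 x 13 mm and 8 mm thick, 12 g, lying on the slab at the start.
- chip_2_center (a point): Centre of a loose white chip of a broken pellet, irregular, about 16 x 13 mm and 8 mm thick, 12 g, lying on the slab at the start.
- chip_3_center (a point): Centre of a loose white chip of a broken pellet, irregular, about 16 x 13 mm and 8 mm thick, 12 g, lying on the slab at the start.
- chip_4_center (a point): Centre of a loose white chip of a broken pellet, irregular, about 16 x 13 mm and 8 mm thick, 12 g, lying on the slab at the start.
Things that resemble listed ones, but are neither listed nor needed, are in the scene too. Leave any orange look-alike of the part that bears die_center alone.

How it is judged:
By the outcome, as a careful person would: the job done as asked, in the order asked, and still so for the second after the job is handed in, with the robot touching nothing.
It also fails if it takes over 61 s, if anything falls off the work surface, if the arm or the gripper's body presses on something with over 40 N, if the wrist force passes 120 N, or if a joint passes its speed limit or range.

### The arm

A 7-joint arm with a two-finger parallel gripper is mounted at the origin on a cart in front of the work surface, level with it; the furniture and walls round the work are solid. World frame = base frame: x ahead of the robot, y to its left, z up, the work surface at z = 0. Lengths are in m, angles in degrees, forces in N, time in s.
With the tool pointing down it reaches from about 0.425 to 0.95 m from the base axis. Payload 4.7 kg.
Tool frame: the origin (TCP) lies between the finger pads; the fingertips stand 17 mm ahead of it and the grasp point (between the pads) lies 2 mm behind it; z points along the fingers, y is the direction in which the jaws open and shut (so a half turn about z gives the same grasp; the last joint's range is limited). The gripper opens to 85 mm and grips with 20 to 120 N. Pads are 22 mm wide; open, the fingers measure 114 mm over their backs; the gripper's body (76 mm by 85 mm) begins 54 mm behind the grasp point. The pads swing forward as they close: fully open they stand 13 mm farther back than shut.
Start: joints at [-67.202, 26.849, -2.785, 87.806, 1.381, 65.374, -4.715], TCP at [0.279, 0.614, 0.224] pointing down, gripper open.
Joint ranges: [-148.3, 148.3], [-19.14, 114.17], [-79.39, 73.82], [5.75, 140.21], [-59.74, 239.74], [12.07, 113.84], [-152.46, 152.46]. Speed limits (degrees/s): [147.25, 147.25, 180, 180, 180, 180, 180].

### API

Orientations are given as [roll, pitch, yaw] about the fixed x, y, z axes, in that order (R = Rz(yaw) Ry(pitch) Rx(roll)).
In Python, from plant import * gives the robot as it stands.
- The arm moves only by the shell command python3 -m pendant 'ROWS' [OPENING]. ROWS is a JSON object of lists of equal length, an entry for each row: "slide": the shift along the tool's x, y, z in units of 0.3 m (1.0 is 0.3 m), a list of three; "turn": the turn, a rotation vector about the tool's x, y, z in units of 180 degrees (1.0 is 180 degrees), a list of three. In form: {"slide": [[dx, dy, dz], ...], "turn": [[ax, ay, az], ...]}. A call has 1 to 12 rows; each row shifts and turns the pose as measured when the row begins, along the tool's axes as they then stand; what a row does not reach is not made up. A row lasts 1/8 s, in which the tool goes at most 62.5 mm and 10.7 degrees, less where a joint would pass 70% of its speed; a pose out of reach is approached as far as the arm can. A call with a number of a shift or a turn outside -1 to 1 is refused whole. A call with a gripper value outside its range is refused whole. OPENING is the opening, from -1 (shut) to 1 (fully open), set as the call begins (- or left out, the last holds). The fingers move at their own pace and stop on an object; the grip force is fixed at half the most. Time passes only in rows, so rows that do not move let the fingers close. It gives the time, the measured TCP pose, the force and the opening at its end, in the units of the state.
- state(): the state, without advancing time (a new reading comes with each control period).
- get_image(name): name is "scene" or "top"; returns a dict with "pixels" (480x640x3 uint8, red, green, blue), "fx", "fy", "cx", "cy" (pixels), "eye" and "attitude" of the camera in the world. Camera axes: x right, y up, looking along -z (the intrinsics and any distortion apply to the point x, -y, -z); pixel columns grow to the right and rows downward; lengths in m; the calibration is good to about 2 mm. A picture is of the moment at which its call begins. There is no depth.
- job_done(): hands the job in, once; it reports no verdict.
The state is a dict: "time": time; "q": joint angles; "joint_vel": joint speeds; "joint_torque": joint torques, N m; "eef_pos": TCP position; "ee_rot": TCP orientation; "wrist_force": force on the tool from outside, world axes, zero at the start; "torque": the same for the moment, N m; "grip_width": opening from 0.0 (shut) to 1.0 (fully open).
Only numpy, scipy, OpenCV 4.12 (cv2) and the standard library are available. Lean on these libraries where they do the work, as an engineer would, in place of code of your own. Each camera call takes 0.05 s, during which the arm holds its last target.

## Working session

There is one attempt and no reset: what is moved stays moved. The work goes in short steps, Python scripts to look and compute and a shell command to move; the robot and the scene stay as the last step left them, time stands still between calls to the robot, and variables do not carry over. Pictures are saved under pics/ and viewed, and the job is handed in when it is done.

```bash
ls; mkdir -p pics; python3 - <<'E'
from plant import *
import cv2
print(state())
for n in("scene","top"):
    im=get_image(n); print({k:v for k,v in im.items() if k!="pixels"})
    cv2.imwrite(f"pics/{n}0.png",im["pixels"][:,:,::-1])
E
```

```text
pics
{'time': 0.0, 'q': array([-67.20285877,  26.89778914,  -2.78661439,  87.87555491,
         1.38059351,  65.37449887,  -4.71472703]), 'joint_vel': array([ 0.03432838, -0.02526956, -0.00574452,  0.10501442, -0.0230515 ,
       -0.046102  , -0.04871822]), 'joint_torque': array([-1.18200873e-05, -5.10307968e+01, -4.69691225e-02, -2.37710238e+01,
        1.06552770e-02,  7.68210506e-03, -1.48752383e-05]), 'eef_pos': array([0.27912793, 0.6139096 , 0.22294234]), 'ee_rot': array([-1.79885746e+02,  2.99109877e-03,  1.55551552e+02]), 'wrist_force': array([-0.32664251, -0.42782466, -0.76513215]), 'torque': array([ 0.03155979, -0.05813992, -0.02737114]), 'grip_width': 0.9981783858953919}
{'fx': 593.5892437191294, 'fy': 593.5892437191294, 'cx': 320.1531646856632, 'cy': 257.09771961697066, 'eye': array([-0.65388816,  0.70362971,  1.01708692]), 'attitude': array([  56.24020889,   -1.37535   , -117.77960618])}
{'fx': 500.2893661012158, 'fy': 500.2893661012158, 'cx': 326.05023734265274, 'cy': 228.54022091231738, 'eye': array([0.42261295, 0.07474135, 1.38755081]), 'attitude': array([  5.93007587,  -0.37051788, -89.35675569])}
```

View pics/scene0.png

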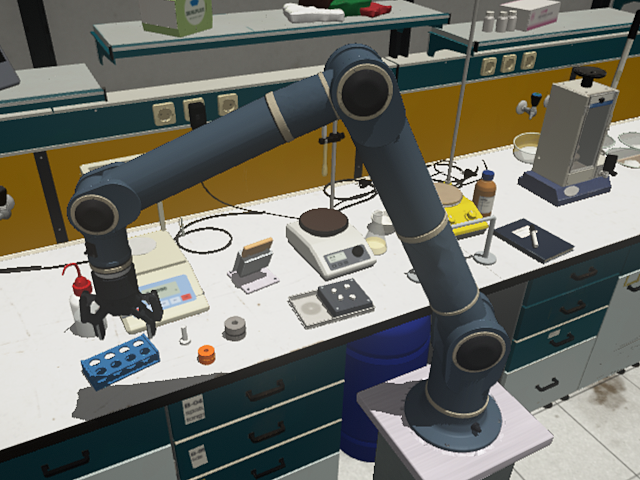

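View pics/top0.png

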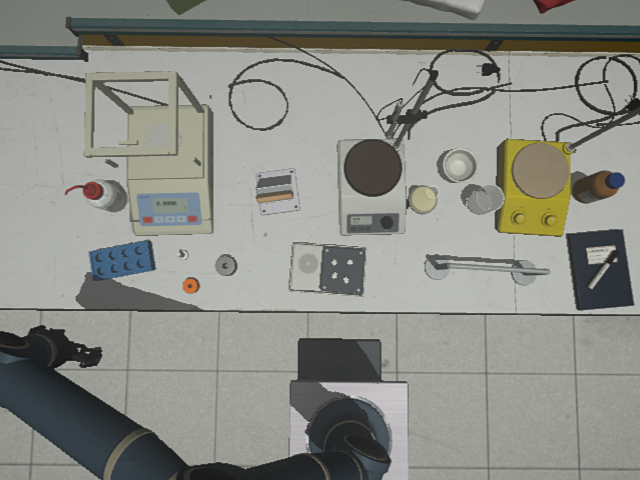

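```bash
cat > h.py <<'E'
import numpy as np, cv2
from scipy.spatial.transform import Rotation as Ro
from plant import *
def cam(n):
    im=get_image(n); im["R"]=Ro.from_euler("xyz",im["attitude"],degrees=True).as_matrix(); return im
def ray(im,u,v):
    d=im["R"]@np.array([(u-im["cx"])/im["fx"],-(v-im["cy"])/im["fy"],-1.]); return im["eye"],d
def onz(im,u,v,z):
    e,d=ray(im,u,v); return e+d*(z-e[2])/d[2]
def proj(im,p):
    c=im["R"].T@(np.asarray(p)-im["eye"]); return np.array([im["cx"]+im["fx"]*c[0]/-c[2], im["cy"]-im["fy"]*c[1]/-c[2]])
def tri(a,ua,b,ub):
    e1,d1=ray(a,*ua);e2,d2=ray(b,*ub)
    A=np.stack([d1,-d2],1); t=np.linalg.lstsq(A,e2-e1,rcond=None)[0]
    p,q=e1+d1*t[0],e2+d2*t[1]; return (p+q)/2,np.linalg.norm(p-q)
def crop(im,u0,u1,v0,v1,f,name):
    c=im["pixels"][v0:v1,u0:u1,::-1]; cv2.imwrite("pics/"+name,cv2.resize(c,None,fx=f,fy=f,interpolation=cv2.INTER_CUBIC))
E
python3 - <<'E'
from h import *
s=cam("scene");t=cam("top")
crop(t,80,380,160,310,2.6,"t1.png");crop(t,410,640,160,320,3,"t2.png")
crop(s,160,400,220,370,3.2,"s1.png");crop(s,380,600,160,320,3.5,"s2.png")
print(proj(s,state()["eef_pos"]),proj(t,state()["eef_pos"]))
E
```

```text
[127.97533372 344.61973191] [ 85.40329718 341.07949839]
```

View pics/t1.png

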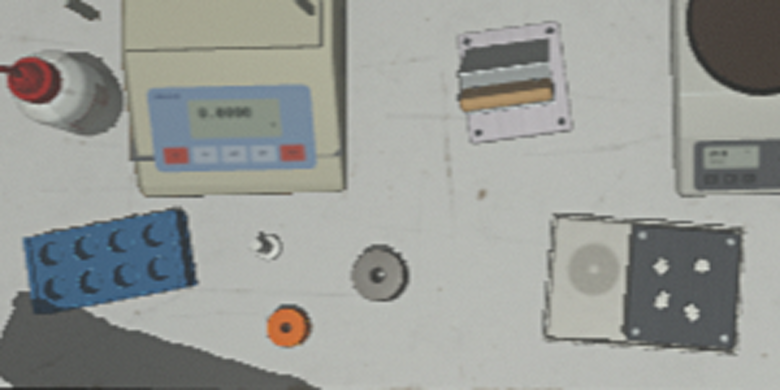

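View pics/t2.png

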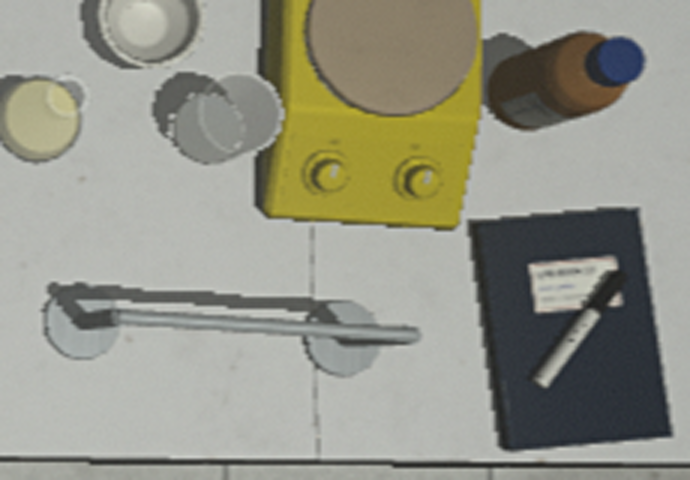

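View pics/s1.png

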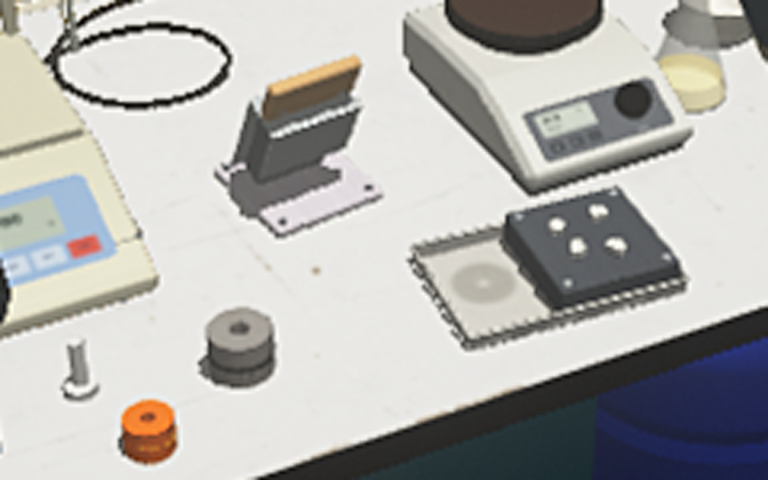

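View pics/s2.png

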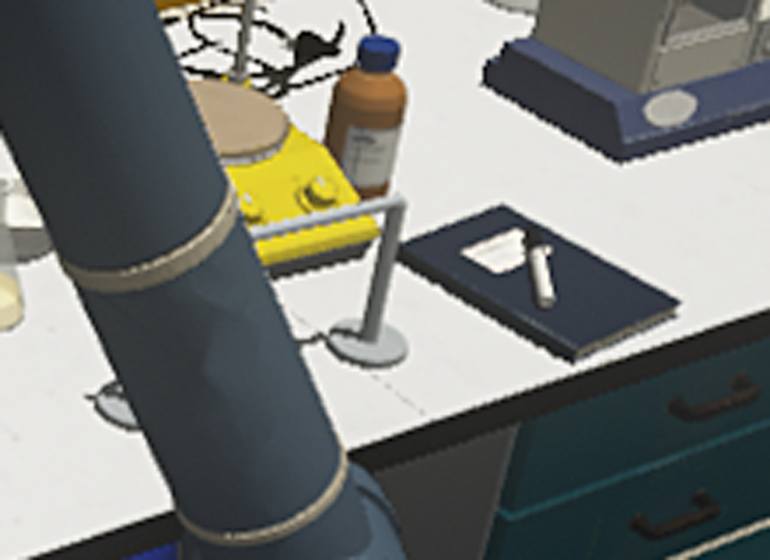

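```bash
cat > m.py <<'E'
from h import *
s=cam("scene");t=cam("top")
def mask(im,box,f):
    u0,u1,v0,v1=box; p=im["pixels"].astype(int); m=np.zeros(p.shape[:2],np.uint8)
    m[v0:v1,u0:u1]=f(p[v0:v1,u0:u1])*255; return m
def big(m):
    c=max(cv2.findContours(m,0,1)[0],key=cv2.contourArea); return c
# slab top view
m=mask(t,(300,380,235,305),lambda p:p.sum(2)<300)
m=cv2.morphologyEx(m,cv2.MORPH_CLOSE,np.ones((9,9)))
c=big(m); r=cv2.minAreaRect(c); print("slab",r)
for b in cv2.boxPoints(r): print(b,onz(t,*b,0.032))
print("ctr",onz(t,*r[0],0.032))
# chips
m=mask(t,(320,368,240,300),lambda p:p.min(2)>180)
n,l,st,ce=cv2.connectedComponentsWithStats(m)
for i in range(1,n): print("chip",ce[i],st[i,4],onz(t,*ce[i],0.036))
# wood
for nm,im,box in(("top",t,(240,310,160,220)),("scene",s,(220,300,220,300))):
    m=mask(im,box,lambda p:(p[...,0]-p[...,2]>50)&(p[...,0]>90)); c=big(m); r=cv2.minAreaRect(c); print(nm,"wood",r,cv2.boxPoints(r).tolist())
E
python3 m.py
python3 - <<'E'
from h import *
s=cam("scene");t=cam("top")
crop(t,250,305,165,220,12,"t3.png");crop(s,215,295,230,300,9,"s3.png")
crop(t,285,375,235,305,8,"t4.png")
E
```

```text
slab ((332.6250915527344, 268.654541015625), (61.98175048828125, 48.580780029296875), 4.159642219543457)
[299.95392 290.633  ] [0.39484243 0.13583119 0.032     ]
[303.47778 242.18019] [0.52553907 0.12843494 0.032     ]
[365.29626 246.67609] [ 0.51526849 -0.0395599   0.032     ]
[361.7724 295.1289] [ 0.38469099 -0.03048929  0.032     ]
ctr [0.45475758 0.04856949 0.032     ]
chip [320. 240.] 1 [0.53168137 0.08361937 0.036     ]
chip [322. 240.] 1 [0.53174503 0.07820097 0.036     ]
chip [325.08333333 241.91666667] 24 [0.52663655 0.06978757 0.036     ]
chip [337.38461538 242.92307692] 13 [0.52429447 0.03644106 0.036     ]
chip [350.54166667 244.04166667] 24 [0.52167526 0.00077762 0.036     ]
chip [364. 243.] 1 [ 0.52493017 -0.03567787  0.036     ]
chip [329. 245.] 1 [0.51839321 0.05909024 0.036     ]
chip [359.33333333 245.66666667] 3 [ 0.51754435 -0.02306095  0.036     ]
chip [362.8 245.4] 5 [ 0.51837744 -0.03244895  0.036     ]
chip [343. 246.] 1 [0.51612396 0.02116501 0.036     ]
chip [366.5 251. ] 2 [ 0.50331797 -0.04251666  0.036     ]
chip [367. 258.] 11 [ 0.48441219 -0.04392212  0
[... 752 characters left out ...]
    ]
chip [335. 298.] 1 [0.37638666 0.04151364 0.036     ]
chip [338. 298.] 1 [0.37647507 0.03347926 0.036     ]
chip [352. 299.] 1 [ 0.37423377 -0.00403826  0.036     ]
top wood ((274.08734130859375, 197.655029296875), (4.09707498550415, 34.230403900146484), 82.40535736083984) [[256.8515319824219, 197.886474609375], [290.7816467285156, 193.36245727539062], [291.3231506347656, 197.423583984375], [257.3930358886719, 201.94760131835938]]
scene wood ((257.8999938964844, 243.2000274658203), (4.110960483551025, 29.4091796875), 71.56504821777344) [[243.3000030517578, 245.9000244140625], [271.20001220703125, 236.60003662109375], [272.5, 240.50003051757812], [244.5999755859375, 249.80001831054688]]
```

View pics/t3.png

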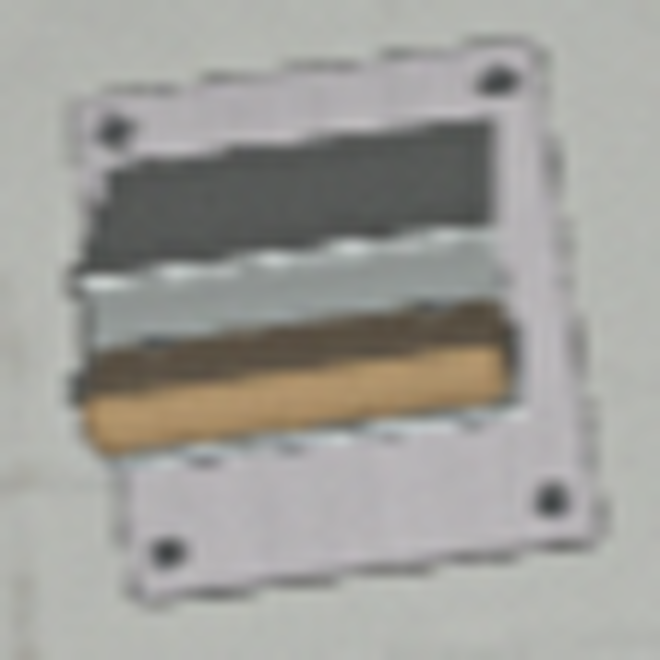

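View pics/s3.png

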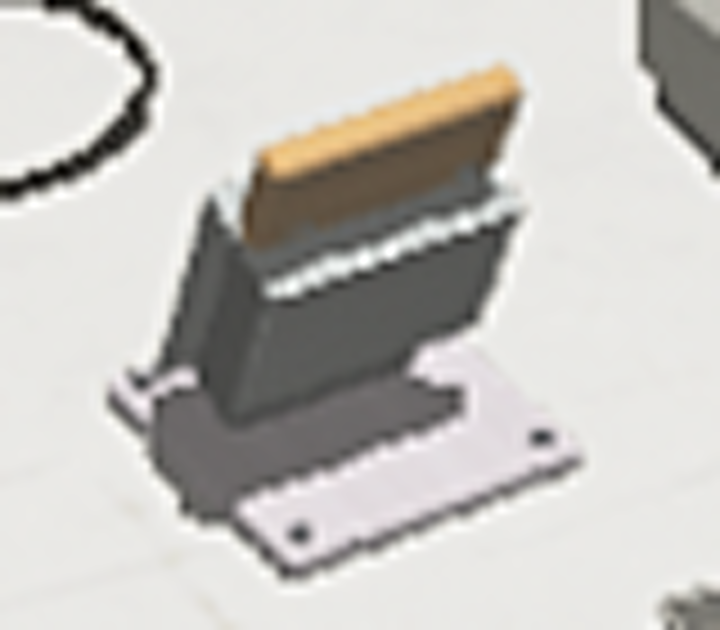

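View pics/t4.png

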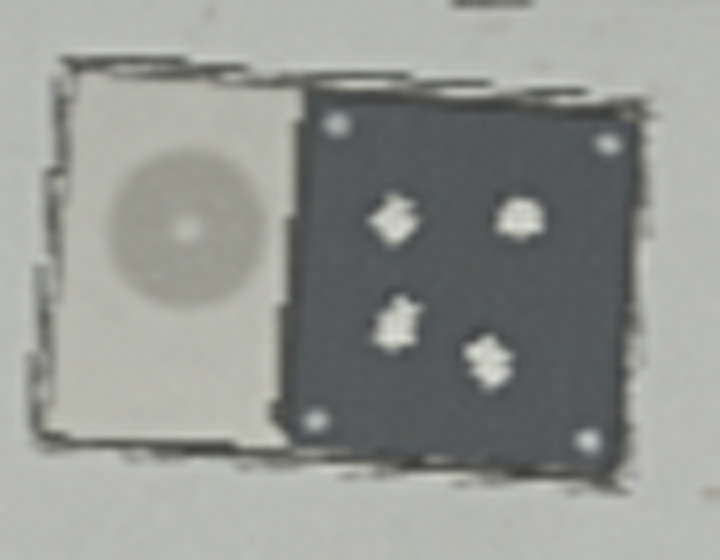

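```bash
cat > m2.py <<'E'
from h import *
s=cam("scene");t=cam("top")
def px(o,f,p): return np.array(o)+(np.array(p)+.5)/f-.5
def yaw(v): return np.degrees(np.arctan2(v[1],v[0]))
# slab screws: tl,tr,br,bl in t4 ; tray +y = image left, tray +x = image up
B=[onz(t,*px((285,235),8,p),.032) for p in((336,124),(608,144),(588,440),(315,420))]
print("slab ctr",np.mean(B,0),"yaw from y",yaw(B[0]-B[1]+B[3]-B[2])-90,"from x",yaw(B[0]-B[3]+B[1]-B[2]), [np.linalg.norm(B[i]-B[(i+1)%4]) for i in range(4)])
C=[onz(t,*px((285,235),8,p),.032) for p in((304,92),(638,108),(620,472),(282,440))]
print("corners",np.mean(C,0),[np.linalg.norm(C[i]-C[(i+1)%4]) for i in range(4)])
sc=np.mean(B,0); ty=np.deg2rad(yaw(B[0]-B[3]+B[1]-B[2])); 
for p in((393,219),(520,218),(398,323),(489,360)):
    q=onz(t,*px((285,235),8,p),.036)-sc; c,d=np.cos(ty),np.sin(ty); print("chip in slab",c*q[0]+d*q[1],-d*q[0]+c*q[1])
H=[onz(t,*px((250,165),12,p),.010) for p in((116,130),(498,80),(551,500),(168,552))]
rc=np.mean(H,0)*[1,1,0]; ry=yaw(H[0]-H[3]+H[1]-H[2]); ry2=yaw(H[0]-H[1]+H[3]-H[2])-90
print("rest",rc,ry,ry2,[np.linalg.norm(H[i]-H[(i+1)%4]) for i in range(4)])
R=Ro.from_euler("z",(ry+ry2)/2,degrees=True).as_matrix(); a=np.radians(25)
fold=rc+R@[.030-.115*np.sin(a),0,.115*np.cos(a)]; up=R@[-np.sin(a),0,np.cos(a)]; xs=R@[np.cos(a),0,np.sin(a)]; ys=R@[0,1,0]
print("fold",fold,"grip",fold+.03*up,"up",up)
bt=fold+.048*up
for sx in(-1,1):
  for sy in(1,-1):
    p=bt+sx*.007*xs+sy*.045*ys; a1=proj(t,p);a2=proj(s,p); print("board corner",sx,sy,"t3",(a1-[250,165]+.5)*12-.5,"s3",(a2-[215,230]+.5)*9-.5)
E
python3 m2.py; python3 - <<'E'
from h import *
t=cam("top");s=cam("scene")
crop(t,170,250,235,300,9,"t5.png");crop(t,410,560,240,290,5,"t6.png");crop(s,170,290,290,370,6,"s5.png")
E
```

```text
slab ctr [0.45212627 0.02244068 0.032     ] yaw from y -3.53352427623075 from x -3.5230361396393324 [np.float64(0.09245173839771399), np.float64(0.09989320801381239), np.float64(0.09208264665460193), np.float64(0.0999254917471723)]
corners [0.45355516 0.02270342 0.032     ] [np.float64(0.11346019114228444), np.float64(0.12272081074328008), np.float64(0.11412447381719593), np.float64(0.1174435918135674)]
chip in slab 0.019151549423699135 0.024741791653623252
chip in slab 0.022610092668383625 -0.01796117020950739
chip in slab -0.015560129407783332 0.020582274501478218
chip in slab -0.025686011298438158 -0.010798910182581285
rest [0.67006375 0.20451945 0.        ] 8.223225506373868 8.417785817675039 [np.float64(0.08971146943191916), np.float64(0.09983780497252459), np.float64(0.08934843025935), np.float64(0.10014207653616515)]
fold [0.65165844 0.20182768 0.1042254 ] grip [0.63911335 0.19999296 0.13141463] up [-0.41816981 -0.06115723  0.90630779]
board corner -1 1 t3 [ 88.09344678 439.42548516] s3 [261.03274697 168.09548149]
board corner -1 -1 t3 [515.16555041 383.08231168] s3 [516.47160585  79.13079474]
board corner 1 1 t3 [ 77.09210901 375.25283234] s3 [238.79458143 132.45828359]
board corner 1 -1 t3 [505.74722435 318.79593956] s3 [494.04516996  44.74584289]
```

View pics/t5.png

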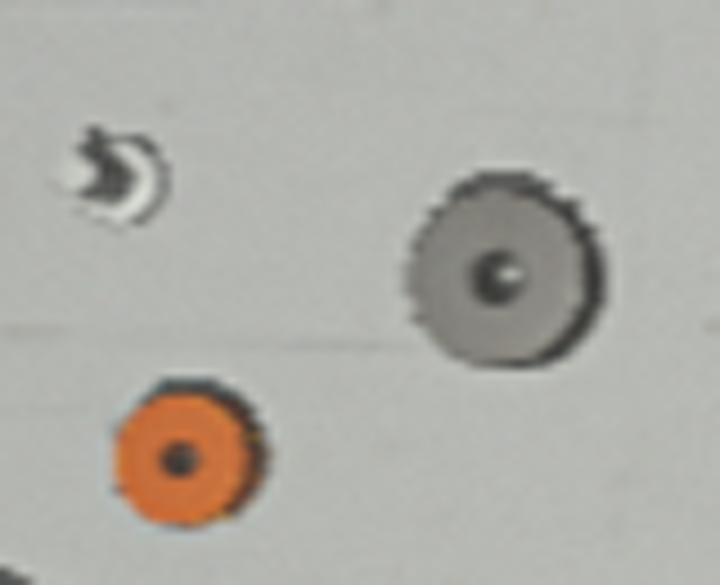

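View pics/t6.png

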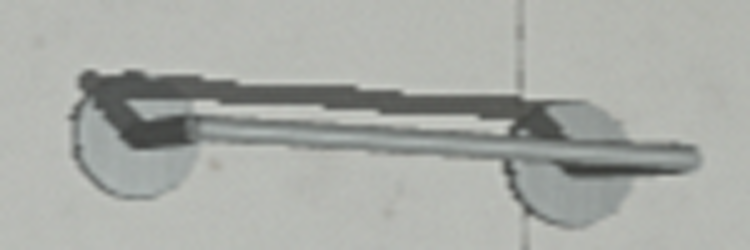

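View pics/s5.png

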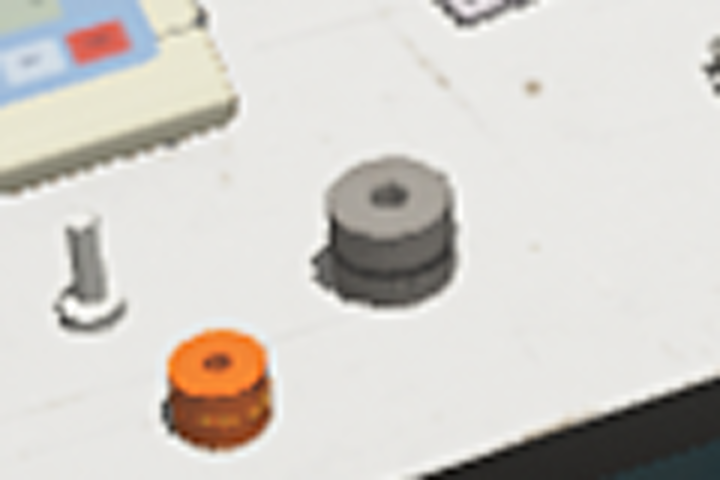

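```bash
cat >> m2.py <<'E'
print("-----")
fold2=fold-.004*xs; grip=fold2+.03*up; print("grip",grip)
bt=fold2+.048*up
for sx in(-1,1):
  for sy in(1,-1):
    p=bt+sx*.007*xs+sy*.045*ys; a1=proj(t,p);a2=proj(s,p); print("board corner",sx,sy,"t3",(a1-[250,165]+.5)*12-.5,"s3",(a2-[215,230]+.5)*9-.5)
M=np.column_stack([-ys*-1,xs,-up])
# tool z=-up ; tool y = +-xs
for sg in(1,-1):
    y=sg*xs; z=-up; x=np.cross(y,z); T=np.column_stack([x,y,z]); print("tool rpy",sg,Ro.from_matrix(T).as_euler("xyz",degrees=True))
# rail posts: feet centres
F=[onz(t,*px((410,240),5,p),0.003) for p in((135,138),(574,163))]
print("feet",F,np.linalg.norm(F[0]-F[1]),"mid",(F[0]+F[1])/2,yaw(F[0]-F[1])-90)
E2=[onz(t,*px((410,240),5,p),0.153) for p in((190,127),(697,156))]
print("bar ends",E2,np.linalg.norm(E2[0]-E2[1]),np.mean(E2,0),yaw(E2[0]-E2[1])-90)
# die: top circle
def blob(im,box,f):
    u0,u1,v0,v1=box; p=im["pixels"].astype(int); m=np.zeros(p.shape[:2],np.uint8); m[v0:v1,u0:u1]=f(p[v0:v1,u0:u1])*255; return m
d=onz(t,*px((170,235),9,(499,278)),.041); print("die top",d)
d2=onz(s,*px((170,290),6,(389,197)),.041); print("die scene",d2)
print("plunger",onz(t,*px((170,235),9,(130,180)),.005),onz(s,*px((170,290),6,(90,308)),.005)); print("orange",onz(t,*px((170,235),9,(182,459)),.03))
fk=onz(t,422,200,.0); print("flask",fk); print("beaker",onz(t,480,201,.0))
E
python3 m2.py | sed -n '/-----/,$p'
```

```text
-----
grip [0.63552627 0.19946835 0.12972416]
board corner -1 1 t3 [ 91.22190559 457.67431138] s3 [267.4128083 178.319684 ]
board corner -1 -1 t3 [517.84386523 401.36360096] s3 [522.90495295  88.99461489]
board corner 1 1 t3 [ 80.24358993 393.63595041] s3 [245.13377893 142.61700084]
board corner 1 -1 t3 [508.44522009 337.21156431] s3 [500.4384378  54.5482122]
tool rpy 1 [155.           0.          98.32050566]
tool rpy -1 [-155.            0.          -81.67949434]
feet [array([ 0.46272463, -0.23937334,  0.003     ]), array([ 0.45170599, -0.48227301,  0.003     ])] 0.2431494671617933 mid [ 0.45721531 -0.36082318  0.003     ] -2.5973244653109475
bar ends [array([ 0.46410116, -0.23257166,  0.153     ]), array([ 0.45268539, -0.48285847,  0.153     ])] 0.2505470156496019 [ 0.45839327 -0.35771506  0.153     ] -2.6114931689535723
die top [0.45984335 0.33749128 0.041     ]
die scene [0.45880191 0.33603596 0.041     ]
plunger [0.4895081  0.45842057 0.005     ] [0.48742427 0.46016617 0.005     ]
orange [0.40507485 0.43258098 0.03      ]
flask [ 0.65062453 -0.20118152  0.        ]
beaker [ 0.64978486 -0.36434265  0.        ]
```

```bash
cat > plan.py <<'E'
from h import *
def plan(tp,trpy,n,R1=None):
    st=state(); p=st["eef_pos"]; R0=Ro.from_euler("xyz",st["ee_rot"],degrees=True)
    R1=R1 if R1 is not None else Ro.from_euler("xyz",trpy,degrees=True)
    tp=np.asarray(tp,float); rv=(R0.inv()*R1).as_rotvec(); S=[]
    for i in range(n):
        Ri=R0*Ro.from_rotvec(rv*i/n); S.append(np.round(Ri.inv().apply((tp-p)/n)/.3,3).tolist())
    print("pos",p.round(4),"rpy",st["ee_rot"].round(2),"dist",np.linalg.norm(tp-p).round(4),"ang",np.degrees(np.linalg.norm(rv)).round(2),"F",st["wrist_force"].round(2),"t",st["time"],"w",st["grip_width"])
    print("slide",S); print("turn each",(np.degrees(rv)/n/180).round(4).tolist())
E
python3 - <<'E'
from plan import *
up=np.array([-0.41816981,-0.06115723,0.90630779]); g=np.array([0.63552627,0.19946835,0.12972416])
plan(g+.08*up,[155,0,98.3],12)
E
```

```text
pos [0.2794 0.6145 0.2241] rpy [179.99  -0.   155.55] dist 0.53 ang 62.04 F [-0.2  -0.13 -0.45] t 0.7 w 0.9990677481286531
slide [[-0.13, -0.069, 0.006], [-0.135, -0.058, 0.006], [-0.139, -0.047, 0.007], [-0.142, -0.036, 0.008], [-0.145, -0.025, 0.01], [-0.146, -0.013, 0.012], [-0.147, -0.002, 0.014], [-0.146, 0.01, 0.017], [-0.144, 0.021, 0.02], [-0.142, 0.032, 0.024], [-0.138, 0.043, 0.027], [-0.134, 0.053, 0.032]]
turn each [-0.0106, -0.0058, 0.0261]
```

```bash
python3 -m pendant '{"slide":[[-0.13,-0.069,-0.03],[-0.135,-0.058,-0.03],[-0.139,-0.047,-0.03],[-0.142,-0.036,0],[-0.145,-0.025,0.01],[-0.146,-0.013,0.01],[-0.147,-0.002,0.01],[-0.146,0.01,0.017],[-0.144,0.021,0.02]],"turn":[[-0.01,-0.006,0.026],[-0.01,-0.006,0.026],[-0.01,-0.006,0.026],[-0.01,-0.006,0.026],[-0.01,-0.006,0.026],[-0.01,-0.006,0.026],[-0.01,-0.006,0.026],[-0.01,-0.006,0.026],[-0.01,-0.006,0.026]]}' 1
python3 - <<'E'
from plan import *
up=np.array([-0.41816981,-0.06115723,0.90630779]); g=np.array([0.63552627,0.19946835,0.12972416])
plan(g+.08*up,[155,0,98.3],5)
E
```

```text
time: 1.82
eef_pos: [0.5222, 0.2911, 0.2482]
ee_rot: [161.0, 2.7, 111.5]
wrist_force: [-0.6, 0.2, -0.3]
grip_width: 1.002
pos [0.5222 0.2911 0.2482] rpy [161.01   2.66 111.54] dist 0.1334 ang 14.65 F [-0.58  0.23 -0.29] t 1.825 w 1.002230118739571
slide [[-0.078, 0.013, 0.041], [-0.077, 0.016, 0.042], [-0.076, 0.019, 0.043], [-0.074, 0.021, 0.044], [-0.073, 0.024, 0.045]]
turn each [-0.0063, -0.0028, 0.0147]
```

```bash
python3 -m pendant '{"slide":[[-0.078,0.013,0.041],[-0.077,0.016,0.042],[-0.076,0.019,0.043],[-0.074,0.021,0.044],[-0.073,0.024,0.045],[0,0,0]],"turn":[[-0.006,-0.003,0.015],[-0.006,-0.003,0.015],[-0.006,-0.003,0.015],[-0.006,-0.003,0.015],[-0.006,-0.003,0.015],[0,0,0]]}' 0.2
python3 - <<'E'
from plan import *
up=np.array([-0.41816981,-0.06115723,0.90630779]); g=np.array([0.63552627,0.19946835,0.12972416])
plan(g+.06*up,[155,0,98.3],2)
s=cam("scene");t=cam("top")
crop(t,220,320,150,235,7,"t7.png");crop(s,195,315,180,300,5,"s7.png")
E
```

```text
time: 2.58
eef_pos: [0.6051, 0.1865, 0.2025]
ee_rot: [154.9, -0.0, 97.2]
wrist_force: [-0.3, 0.4, -0.6]
grip_width: 0.605
pos [0.6051 0.1865 0.2025] rpy [ 1.5495e+02 -4.0000e-02  9.7160e+01] dist 0.0213 ang 1.14 F [-0.32  0.43 -0.64] t 2.575 w 0.6045327751621639
slide [[0.014, -0.003, 0.032], [0.014, -0.003, 0.032]]
turn each [0.0001, 0.0012, -0.0029]
```

View pics/s7.png

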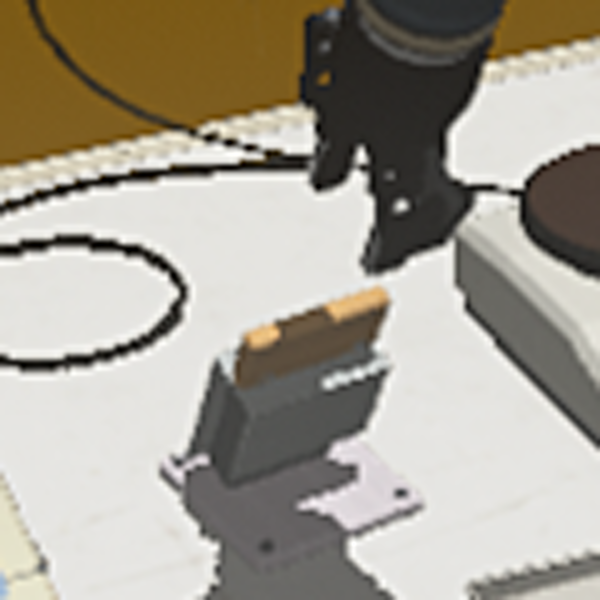

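View pics/t7.png

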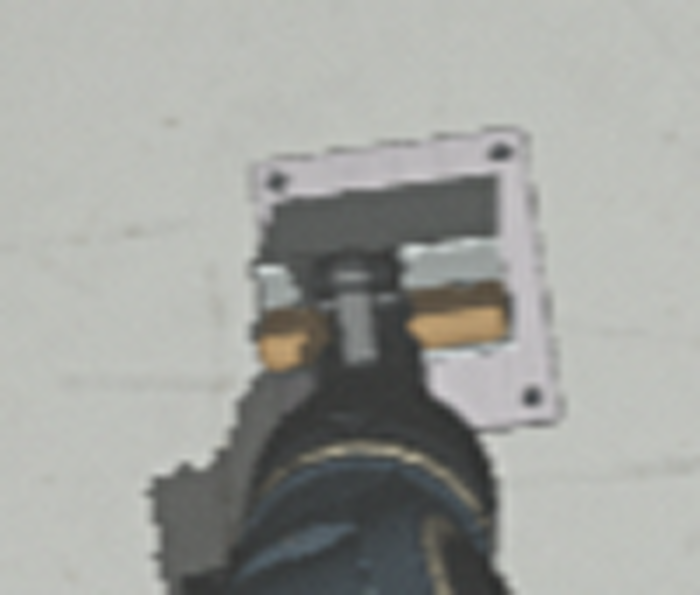

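```bash
python3 -m pendant '{"slide":[[0.014,-0.003,0.032],[0.014,-0.003,0.032],[0,0,0]],"turn":[[0,0.001,-0.003],[0,0.001,-0.003],[0,0,0]]}' 
python3 - <<'E'
from plan import *
up=np.array([-0.41816981,-0.06115723,0.90630779]); g=np.array([0.63552627,0.19946835,0.12972416])
plan(g,[155,0,98.3],4)
E
```

```text
time: 3.05
eef_pos: [0.6097, 0.2027, 0.185]
ee_rot: [154.8, -0.1, 98.9]
wrist_force: [-0.6, -1.2, -0.1]
grip_width: 0.602
pos [0.6097 0.2027 0.185 ] rpy [ 1.5482e+02 -6.0000e-02  9.8930e+01] dist 0.0611 ang 0.66 F [-0.62 -1.21 -0.15] t 3.05 w 0.601783469499758
slide [[-0.006, -0.001, 0.051], [-0.006, -0.001, 0.051], [-0.006, -0.001, 0.051], [-0.006, -0.001, 0.051]]
turn each [0.0003, -0.0005, 0.0008]
```

```bash
python3 -m pendant '{"slide":[[-0.01,-0.001,0.051],[-0.008,-0.001,0.051],[0,0,0.051],[0,0,0.04],[0,0,0]],"turn":[[0,0,-0.003],[0,0,0],[0,0,0],[0,0,0],[0,0,0]]}' 
python3 - <<'E'
from plan import *
up=np.array([-0.41816981,-0.06115723,0.90630779]); g=np.array([0.63552627,0.19946835,0.12972416])
plan(g,[155,0,98.3],1)
E
```

```text
time: 3.68
eef_pos: [0.6359, 0.2007, 0.1273]
ee_rot: [154.9, 0.2, 99.4]
wrist_force: [-0.2, 0.4, -0.4]
grip_width: 0.597
pos [0.6359 0.2007 0.1273] rpy [154.92   0.22  99.44] dist 0.0027 ang 1.16 F [-0.24  0.35 -0.43] t 3.675 w 0.5966490033442352
slide [[-0.004, 0.002, -0.008]]
turn each [0.0004, -0.0015, 0.0062]
```

```bash
python3 -m pendant '{"slide":[[-0.004,0.002,-0.008],[0,0,0]],"turn":[[0,-0.001,0.006],[0,0,0]]}' 
python3 -m pendant '{"slide":[[0,0,0],[0,0,0],[0,0,0],[0,0,0],[0,0,0],[0,0,0]],"turn":[[0,0,0],[0,0,0],[0,0,0],[0,0,0],[0,0,0],[0,0,0]]}' -1
python3 - <<'E'
from plan import *
up=np.array([-0.41816981,-0.06115723,0.90630779]); g=np.array([0.63552627,0.19946835,0.12972416])
plan(g,[155,0,98.3],1)
E
```

```text
time: 3.92
eef_pos: [0.636, 0.1994, 0.1304]
ee_rot: [154.9, -0.1, 98.3]
wrist_force: [-0.4, -0.6, -0.4]
grip_width: 0.601
time: 4.68
eef_pos: [0.6351, 0.1996, 0.1312]
ee_rot: [154.9, -0.1, 98.3]
wrist_force: [-0.9, -0.3, 0.7]
grip_width: 0.14
pos [0.6351 0.1996 0.1312] rpy [ 1.5489e+02 -1.3000e-01  9.8330e+01] dist 0.0015 ang 0.17 F [-0.86 -0.34  0.67] t 4.675 w 0.13999617646734397
slide [[-0.001, -0.001, 0.005]]
turn each [0.0006, -0.0007, -0.0002]
```

```bash
python3 -m pendant '{"slide":[[0,0,-0.02],[0,0,-0.04],[0,0,-0.05],[0,0,-0.06],[0,0,-0.06],[0,0,-0.06],[0,0,-0.06],[0,0,-0.06],[0,0,-0.04],[0,0,0]],"turn":[[0,0,0],[0,0,0],[0,0,0],[0,0,0],[0,0,0],[0,0,0],[0,0,0],[0,0,0],[0,0,0],[0,0,0]]}' 
python3 - <<'E'
from plan import *
s=cam("scene");t=cam("top")
crop(t,200,340,130,260,4.5,"t8.png");crop(s,175,335,150,310,3.7,"s8.png")
plan([.59,.19,.3],[180,0,98.3],1)
E
```

```text
time: 5.92
eef_pos: [0.5727, 0.1898, 0.2628]
ee_rot: [154.9, -0.2, 98.3]
wrist_force: [-0.6, 0.4, -3.1]
grip_width: 0.141
pos [0.5725 0.1896 0.2614] rpy [155.04  -0.18  98.29] dist 0.0423 ang 24.96 F [-0.46  0.19 -1.75] t 6.025 w 0.14170731691417743
slide [[-0.007, 0.107, -0.092]]
turn each [0.1387, -0.001, -0.0003]
```

View pics/s8.png

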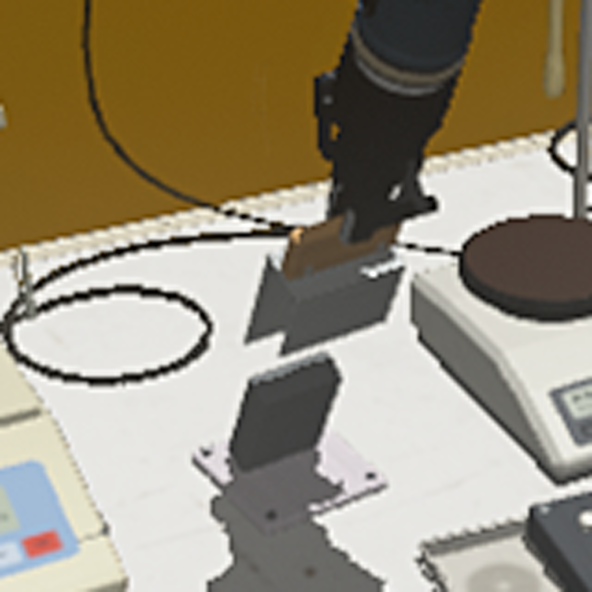

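```bash
python3 - <<'E'
from plan import *
plan([.4477,-.0393,.27],[180,0,176.47],12)
E
```

```text
pos [0.5725 0.1896 0.2614] rpy [155.04  -0.18  98.29] dist 0.2608 ang 81.5 F [-0.46  0.19 -1.75] t 6.025 w 0.14170731691417743
slide [[-0.058, -0.038, -0.021], [-0.053, -0.045, -0.021], [-0.047, -0.051, -0.02], [-0.04, -0.057, -0.02], [-0.033, -0.062, -0.019], [-0.026, -0.065, -0.018], [-0.018, -0.068, -0.016], [-0.01, -0.07, -0.014], [-0.001, -0.071, -0.012], [0.007, -0.071, -0.01], [0.015, -0.07, -0.008], [0.023, -0.068, -0.005]]
turn each [0.0098, 0.0078, -0.0356]
```

```bash
python3 -m pendant '{"slide":[[-0.058,-0.038,-0.06],[-0.053,-0.045,-0.05],[-0.047,-0.051,-0.03],[-0.04,-0.057,-0.02],[-0.033,-0.062,-0.019],[-0.026,-0.065,-0.018],[-0.018,-0.068,-0.016],[-0.01,-0.07,-0.014],[-0.001,-0.071,-0.012],[0.007,-0.071,0.01],[0.015,-0.07,0.01],[0.023,-0.068,0.02]],"turn":[[0.01,0.008,-0.036],[0.01,0.008,-0.036],[0.01,0.008,-0.036],[0.01,0.008,-0.036],[0.01,0.008,-0.036],[0.01,0.008,-0.036],[0.01,0.008,-0.036],[0.01,0.008,-0.036],[0.01,0.008,-0.036],[0.01,0.008,-0.036],[0.01,0.008,-0.036],[0.01,0.008,-0.036]]}' 
python3 - <<'E'
from plan import *
plan([.4477,-.0393,.21],[180,0,176.47],3)
E
```

```text
time: 7.52
eef_pos: [0.4425, -0.0528, 0.2682]
ee_rot: [-178.4, -1.7, 179.9]
wrist_force: [-0.2, 0.1, -2.8]
grip_width: 0.141
pos [ 0.4425 -0.0528  0.2682] rpy [-178.39   -1.73  179.93] dist 0.06 ang 4.21 F [-0.22  0.15 -2.8 ] t 7.525 w 0.14098050247096944
slide [[-0.008, 0.017, 0.064], [-0.007, 0.016, 0.064], [-0.006, 0.016, 0.064]]
turn each [-0.0031, -0.0031, 0.0064]
```

```bash
python3 -m pendant '{"slide":[[-0.008,0.017,0.05],[-0.007,0.016,0.05],[-0.006,0.016,0.05],[0,0,0]],"turn":[[-0.003,-0.003,0.006],[-0.003,-0.003,0.006],[-0.003,-0.003,0.006],[0,0,0]]}' 
python3 - <<'E'
from plan import *
plan([.4477,-.0393,.185],[180,0,176.47],2)
s=cam("scene");t=cam("top")
crop(t,280,400,200,320,5,"t9.png");crop(s,265,405,200,340,4.2,"s9.png")
E
```

```text
time: 8.02
eef_pos: [0.4486, -0.0411, 0.219]
ee_rot: [-179.8, -0.1, 176.4]
wrist_force: [0.2, -0.0, -2.5]
grip_width: 0.144
pos [ 0.4486 -0.0411  0.219 ] rpy [-1.7979e+02 -1.1000e-01  1.7645e+02] dist 0.0341 ang 0.24 F [ 0.19 -0.01 -2.47] t 8.025 w 0.14437583839241638
slide [[0.002, 0.003, 0.057], [0.002, 0.003, 0.057]]
turn each [-0.0006, -0.0003, -0.0001]
```

View pics/s9.png

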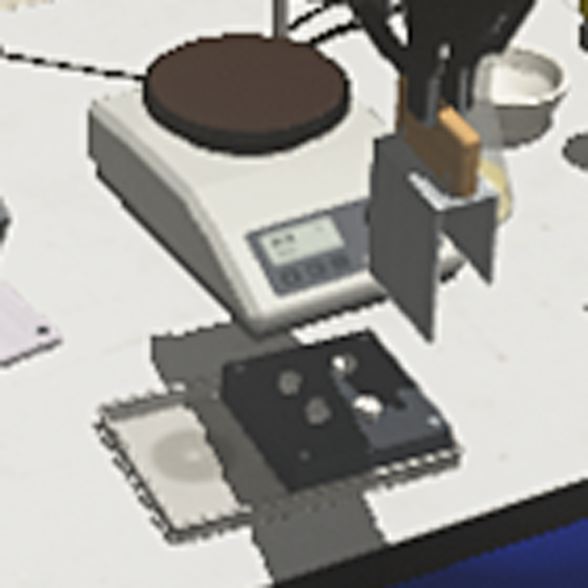

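View pics/t9.png

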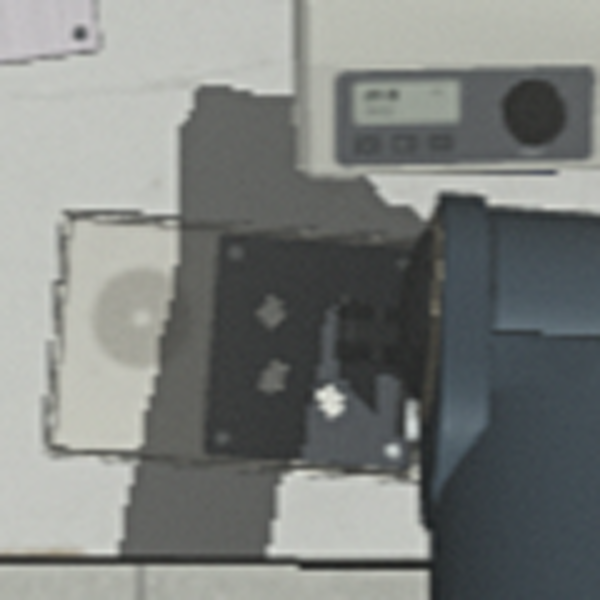

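```bash
python3 - <<'E'
from plan import *
s=cam("scene"); st=state(); T=Ro.from_euler("xyz",st["ee_rot"],degrees=True).as_matrix(); p=st["eef_pos"]
for sx in(1,-1):
    for off in (.018,.022):
        q=p+T@[sx*.045,off,.1315]; print(sx,off,(proj(s,q)-[265,200]+.5)*4.2-.5,q)
E
```

```text
1 0.018 [430.05013717 344.48256741] [ 0.40638398 -0.02093889  0.08910586]
1 0.022 [424.45885549 345.91576719] [ 0.4066326  -0.01694664  0.08909466]
-1 0.018 [366.06107879 269.82063557] [ 0.49620983 -0.02653244  0.08927596]
-1 0.022 [360.64509873 271.13101206] [ 0.49645845 -0.02254019  0.08926476]
```

```bash
python3 -m pendant '{"slide":[[0.002,0.003,0.05],[0.002,0.003,0.05],[0,0,0.05],[0,0,0.015],[0,0,0]],"turn":[[-0.001,0,0],[0,0,0],[0,0,0],[0,0,0],[0,0,0]]}' 
python3 - <<'E'
from plan import *
plan([.4477,-.0393,.165],[180,0,176.47],2)
s=cam("scene")
crop(s,265,405,200,340,4.2,"s10.png")
E
```

```text
time: 8.8
eef_pos: [0.4499, -0.0396, 0.1693]
ee_rot: [180.0, 0.3, 176.5]
wrist_force: [-0.6, -0.4, -3.4]
grip_width: 0.14
pos [ 0.4499 -0.0396  0.1693] rpy [179.95   0.26 176.47] dist 0.0048 ang 0.27 F [-0.65 -0.45 -3.38] t 8.8 w 0.1403565779989055
slide [[0.004, 0.0, 0.007], [0.004, 0.0, 0.007]]
turn each [0.0001, 0.0007, -0.0]
```

View pics/s10.png

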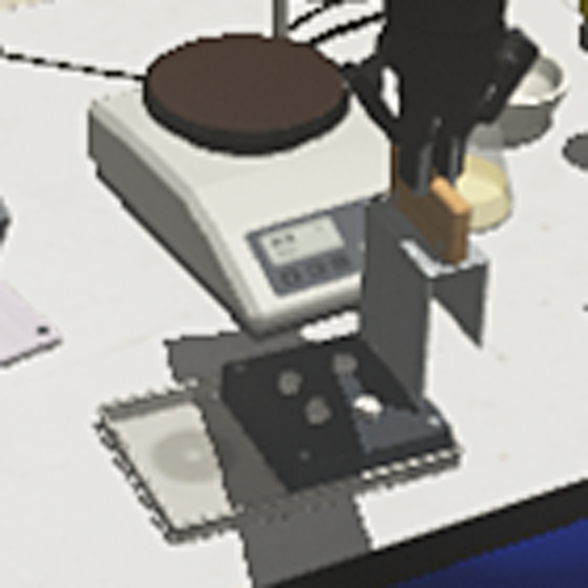

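```bash
for i in 1; do python3 -m pendant '{"slide":[[0.004,0,0.005],[0.002,0,0.005],[0,0,0]],"turn":[[0,0.001,0],[0,0,0],[0,0,0]]}'; python3 -m pendant '{"slide":[[0,0,0.005],[0,0,0]],"turn":[[0,0,0],[0,0,0]]}'; done
```

```text
time: 9.22
eef_pos: [0.4489, -0.0394, 0.1673]
ee_rot: [179.9, 0.2, 176.5]
wrist_force: [-0.2, -0.2, -2.6]
grip_width: 0.143
time: 9.48
eef_pos: [0.4491, -0.0394, 0.1659]
ee_rot: [179.9, 0.3, 176.5]
wrist_force: [-0.0, -0.5, -3.1]
grip_width: 0.141
```

```bash
python3 -m pendant '{"slide":[[0,0,0.005],[0,0,0]],"turn":[[0,0.001,0],[0,0,0]]}'; python3 -m pendant '{"slide":[[0,0,0.004],[0,0,0]],"turn":[[0,0,0],[0,0,0]]}'
```

```text
time: 9.72
eef_pos: [0.4491, -0.0394, 0.1643]
ee_rot: [179.9, 0.1, 176.5]
wrist_force: [0.3, -0.0, -1.9]
grip_width: 0.145
time: 9.98
eef_pos: [0.4492, -0.0394, 0.163]
ee_rot: [179.9, 0.1, 176.5]
wrist_force: [1.0, 0.1, -2.1]
grip_width: 0.141
```

```bash
python3 - <<'E'
from h import *
s=cam("scene")
crop(s,310,390,250,330,8,"s11.png")
E
```

```text
(no output)
```

View pics/s11.png

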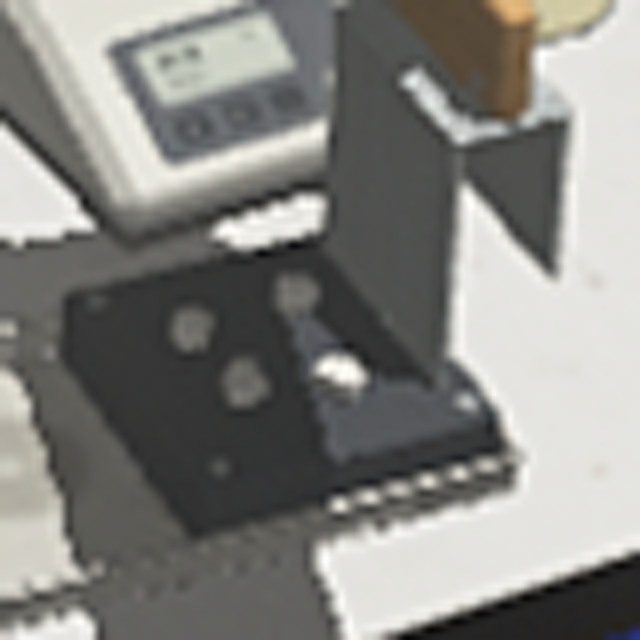

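```bash
python3 -m pendant '{"slide":[[0,0,0.004],[0,0,0]],"turn":[[0,0,0],[0,0,0]]}'
```

```text
time: 10.28
eef_pos: [0.4499, -0.0396, 0.1624]
ee_rot: [179.9, 0.2, 176.5]
wrist_force: [-1.1, 0.1, -1.9]
grip_width: 0.141
```

```bash
python3 -m pendant '{"slide":[[0,0,0.004],[0,0,0]],"turn":[[0,0,0],[0,0,0]]}'
```

```text
time: 10.52
eef_pos: [0.4503, -0.04, 0.1625]
ee_rot: [179.9, 0.2, 176.5]
wrist_force: [-0.2, -0.0, -2.4]
grip_width: 0.144
```

```bash
python3 -m pendant '{"slide":[[0,0,-0.004],[0.003,0.02,0],[0.003,0.03,0],[0.003,0.03,0],[0,0.03,0],[0,0.03,0],[0,0.03,0],[0,0.03,0],[0,0.03,0],[0,0,0]],"turn":[[0,0,0],[0,0,0],[0,0,0],[0,0,0],[0,0,0],[0,0,0],[0,0,0],[0,0,0],[0,0,0],[0,0,0]]}'
python3 - <<'E'
from plan import *
e=np.array([.0616,.998]); c=np.array([.4525,.0225])
tgt=np.array([.4525,.0225])+.042*e-.002*np.array([.998,-.0616]); plan([*tgt,.1635],[180,0,176.47],6)
s=cam("scene");t=cam("top")
crop(s,275,395,220,340,5,"s12.png");crop(t,280,400,200,320,5,"t12.png")
E
```

```text
time: 11.78
eef_pos: [0.4513, 0.0353, 0.1628]
ee_rot: [179.9, 0.1, 176.6]
wrist_force: [-0.3, -0.2, -1.8]
grip_width: 0.143
pos [0.4513 0.0353 0.1628] rpy [1.7989e+02 1.2000e-01 1.7660e+02] dist 0.0293 ang 0.21 F [-0.34 -0.22 -1.78] t 11.775 w 0.14294159156528327
slide [[-0.0, 0.016, -0.0], [-0.0, 0.016, -0.0], [-0.0, 0.016, -0.0], [0.0, 0.016, -0.0], [0.0, 0.016, -0.0], [0.0, 0.016, -0.0]]
turn each [0.0001, 0.0001, 0.0001]
```

View pics/s12.png

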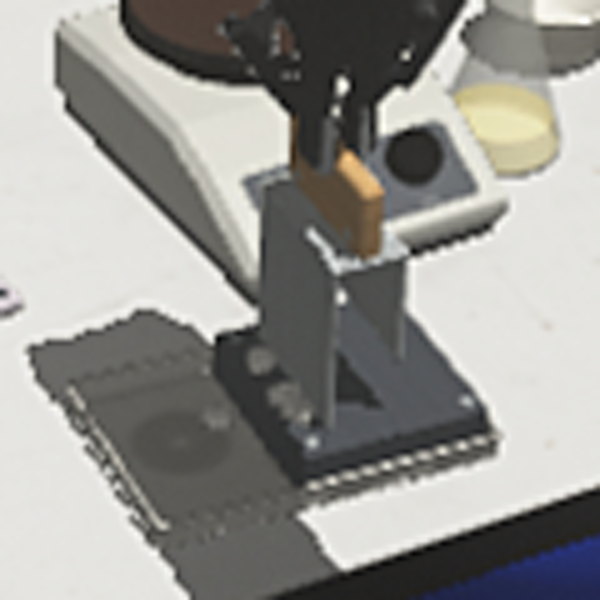

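View pics/t12.png

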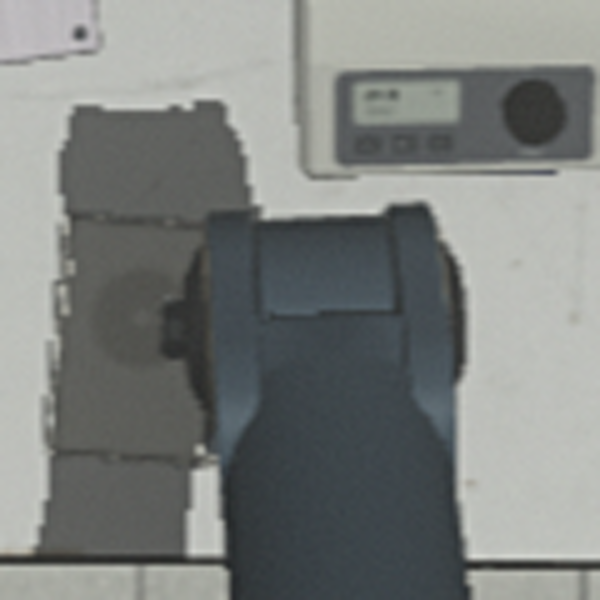

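```bash
python3 -m pendant '{"slide":[[0.003,0.012,-0.001],[0.003,0.016,0],[0,0.016,0],[0,0.016,0],[0,0.016,0],[0,0.016,0],[0,0.01,0],[0,0,0]],"turn":[[0,0,0],[0,0,0],[0,0,0],[0,0,0],[0,0,0],[0,0,0],[0,0,0],[0,0,0]]}'
python3 - <<'E'
from plan import *
e=np.array([.0616,.998]); p=state()["eef_pos"][:2]-[.4525,.0225]; print("blade y",p@e+.02)
plan([.4525,.0565,.165],[180,0,176.47],6)
s=cam("scene")
crop(s,275,395,220,340,5,"s13.png")
E
```

```text
time: 12.88
eef_pos: [0.4513, 0.0668, 0.1632]
ee_rot: [179.9, 0.1, 176.5]
wrist_force: [0.7, -0.0, -2.7]
grip_width: 0.14
blade y 0.06410392678624967
pos [0.4513 0.0668 0.1632] rpy [1.7990e+02 1.2000e-01 1.7646e+02] dist 0.0105 ang 0.16 F [ 0.75 -0.01 -2.72] t 12.875 w 0.14024298126020177
slide [[-0.001, -0.006, -0.001], [-0.001, -0.006, -0.001], [-0.001, -0.006, -0.001], [-0.001, -0.006, -0.001], [-0.001, -0.006, -0.001], [-0.001, -0.006, -0.001]]
turn each [0.0001, 0.0001, -0.0]
```

View pics/s13.png

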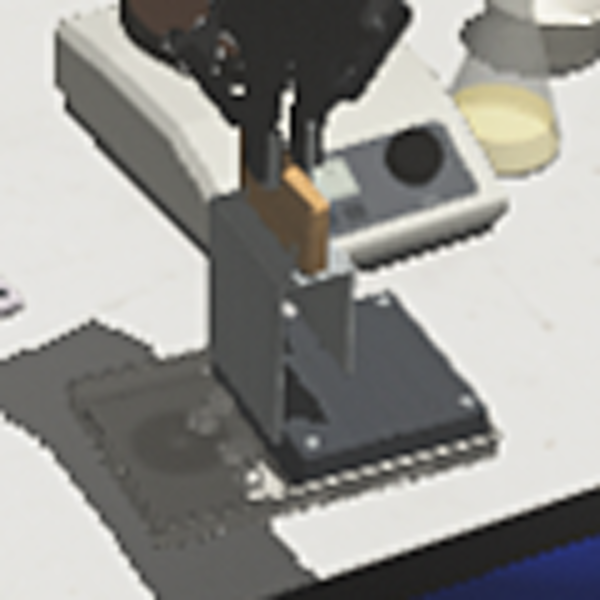

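```bash
python3 -m pendant '{"slide":[[0,0,-0.05],[0,0,-0.12],[0,0,-0.15],[0,0,-0.15],[0,-0.05,-0.05],[0,-0.15,0],[0,-0.15,0],[0,-0.15,0],[0,-0.12,0]],"turn":[[0,0,0],[0,0,0],[0,0,0],[0,0,0],[0,0,0],[0,0,0],[0,0,0],[0,0,0],[0,0,0]]}'
python3 - <<'E'
from plan import *
plan([.4525,.0565,.165],[180,0,176.47],6)
s=cam("scene");t=cam("top")
crop(s,285,385,270,340,7,"s14.png");crop(t,280,380,230,305,7,"t14.png")
E
```

```text
time: 14.05
eef_pos: [0.4393, -0.1251, 0.333]
ee_rot: [179.7, 0.7, 176.5]
wrist_force: [0.8, 0.4, -2.6]
grip_width: 0.136
pos [ 0.4393 -0.1251  0.333 ] rpy [179.72   0.74 176.52] dist 0.2478 ang 0.79 F [ 0.77  0.44 -2.6 ] t 14.05 w 0.1362655350475624
slide [[0.0, 0.101, 0.094], [-0.0, 0.101, 0.094], [-0.0, 0.101, 0.094], [-0.001, 0.101, 0.094], [-0.001, 0.101, 0.094], [-0.001, 0.101, 0.093]]
turn each [0.0003, 0.0007, 0.0001]
```

View pics/s14.png

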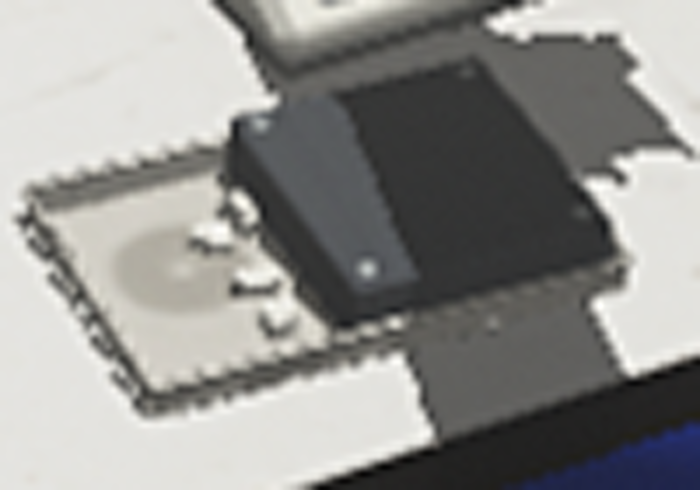

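View pics/t14.png

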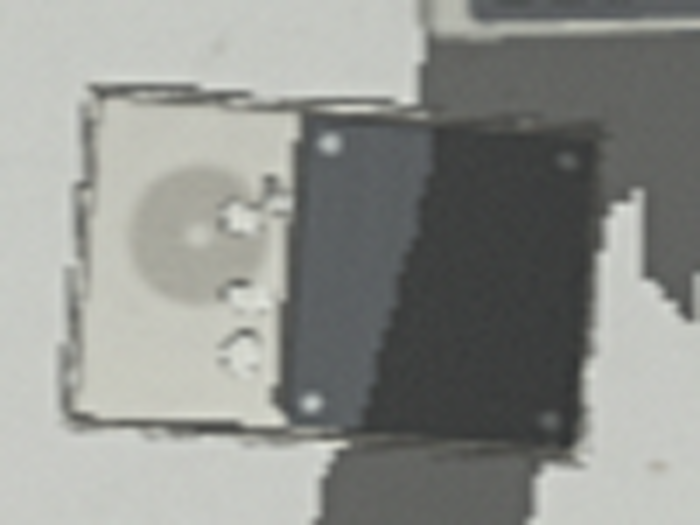

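```bash
python3 - <<'E'
from plan import *
plan([.458,-.3595,.335],[180,0,87.4],11)
E
```

```text
pos [ 0.4388 -0.1281  0.3332] rpy [179.81   0.76 176.12] dist 0.2322 ang 88.72 F [-1.04  0.35 -1.73] t 14.15 w 0.1453090945855567
slide [[-0.011, -0.07, -0.001], [-0.02, -0.067, -0.001], [-0.029, -0.064, -0.0], [-0.038, -0.059, -0.0], [-0.046, -0.053, -0.0], [-0.053, -0.046, -0.0], [-0.059, -0.038, -0.0], [-0.064, -0.03, -0.0], [-0.067, -0.02, -0.0], [-0.07, -0.011, -0.0], [-0.07, -0.001, -0.0]]
turn each [0.0004, 0.0002, 0.0448]
```

```bash
python3 -m pendant '{"slide":[[-0.011,-0.07,-0.001],[-0.02,-0.067,-0.001],[-0.029,-0.064,0],[-0.038,-0.059,0],[-0.046,-0.053,0],[-0.053,-0.046,0],[-0.059,-0.038,0],[-0.064,-0.03,0],[-0.067,-0.02,0],[-0.07,-0.011,0],[-0.07,-0.001,0],[0,0,0]],"turn":[[0,0,0.045],[0,0,0.045],[0,0,0.045],[0,0,0.045],[0,0,0.045],[0,0,0.045],[0,0,0.045],[0,0,0.045],[0,0,0.045],[0,0,0.045],[0,0,0.045],[0,0,0]]}'
python3 - <<'E'
from plan import *
plan([.458,-.3595,.33],[180,0,87.4],2)
s=cam("scene");t=cam("top")
crop(s,380,530,120,290,3.5,"s15.png");crop(t,400,560,190,310,4.5,"t15.png")
E
```

```text
time: 15.65
eef_pos: [0.4539, -0.3601, 0.3406]
ee_rot: [178.8, -0.7, 84.5]
wrist_force: [-0.0, 0.5, -2.6]
grip_width: 0.139
pos [ 0.4539 -0.3601  0.3406] rpy [178.8   -0.75  84.48] dist 0.0114 ang 3.25 F [-0.02  0.5  -2.6 ] t 15.65 w 0.13946957705901708
slide [[0.001, 0.006, 0.018], [0.001, 0.007, 0.018]]
turn each [0.0034, -0.002, -0.0081]
```

View pics/s15.png

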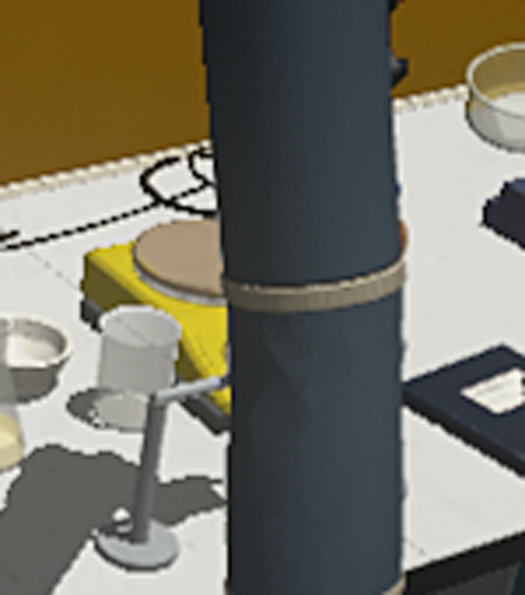

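View pics/t15.png

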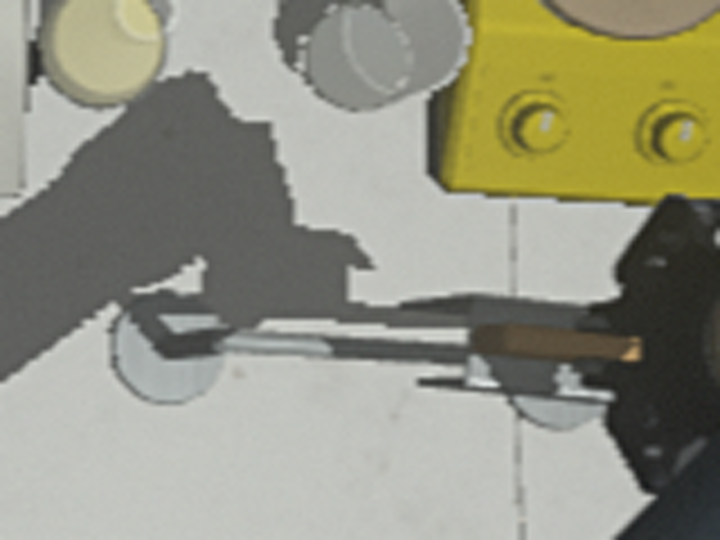

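```bash
python3 - <<'E'
from h import *
s=cam("scene"); t=cam("top")
print(onz(s,380+156/3.5-.4,120+400/3.5-.4,.15), onz(s,380+138/3.5-.4,120+545/3.5-.4,.004))
m=np.array([.4578,-.360,.15]); e=np.array([np.sin(np.radians(2.6)),np.cos(np.radians(2.6)),0])
for d in(-.12,0,.12): print(proj(t,m+d*e+[0,0,.006]),(proj(s,m+d*e)-[380,120])*3.5)
st=state();T=Ro.from_euler("xyz",st["ee_rot"],degrees=True).as_matrix();p=st["eef_pos"]
# legs lower-end corners in top crop
for off,l in((.02,.1315),(-.02,.0965),(.007,-.0165),(-.007,-.0165)):
    for sx in(.045,-.045): print(off,sx,(proj(t,p+T@[sx,off,l])-[400,190]+.5)*4.5)
E
```

```text
[ 0.46126208 -0.23844141  0.15      ] [ 0.46329285 -0.24299999  0.004     ]
[548.34396449 270.89680738] [392.83148968 339.26987179]
[499.66115894 268.12200379] [276.87766207 367.38065521]
[450.97287813 265.34688812] [154.84041549 396.96624698]
0.02 0.045 [396.99916247 304.41285068]
0.02 -0.045 [567.1108424  322.30951167]
-0.02 0.045 [414.46311815 381.40030371]
-0.02 -0.045 [590.24189428 399.82989152]
0.007 0.045 [505.09928728 325.20211773]
0.007 -0.045 [699.6035108  345.65622715]
-0.007 0.045 [502.85482926 355.71047857]
-0.007 -0.045 [697.57704241 376.15882055]
```

```bash
python3 -m pendant '{"slide":[[0.001,0.007,0.01],[0.001,0.007,0.01],[0,0,0]],"turn":[[0.003,-0.002,-0.008],[0.003,-0.002,-0.008],[0,0,0]]}'
python3 - <<'E'
from plan import *
plan([.458,-.3595,.25],[180,0,87.4],4)
E
```

```text
time: 16.23
eef_pos: [0.4602, -0.3555, 0.3341]
ee_rot: [179.8, -0.2, 88.1]
wrist_force: [0.3, -0.4, -2.5]
grip_width: 0.145
pos [ 0.4602 -0.3555  0.3341] rpy [ 1.7983e+02 -1.7000e-01  8.8060e+01] dist 0.0842 ang 0.7 F [ 0.29 -0.38 -2.48] t 16.225 w 0.14545190393859644
slide [[-0.004, -0.002, 0.07], [-0.004, -0.002, 0.07], [-0.004, -0.002, 0.07], [-0.003, -0.002, 0.07]]
turn each [0.0002, -0.0002, 0.0009]
```

```bash
python3 -m pendant '{"slide":[[-0.004,-0.003,0.04],[-0.004,-0.003,0.06],[-0.004,-0.002,0.06],[0,0,0.06],[0,0,0]],"turn":[[0,0,0.004],[0,0,0],[0,0,0],[0,0,0],[0,0,0]]}'
python3 - <<'E'
from plan import *
plan([.458,-.3595,.193],[180,0,87.4],4)
t=cam("top")
crop(t,400,560,190,310,4.5,"t16.png")
E
```

```text
time: 16.85
eef_pos: [0.4564, -0.3583, 0.2617]
ee_rot: [-180.0, -0.3, 87.2]
wrist_force: [0.2, -0.9, -2.2]
grip_width: 0.143
pos [ 0.4564 -0.3583  0.2617] rpy [-179.98   -0.26   87.24] dist 0.0687 ang 0.3 F [ 0.16 -0.91 -2.22] t 16.85 w 0.14280333515182886
slide [[-0.001, 0.001, 0.057], [-0.001, 0.001, 0.057], [-0.001, 0.001, 0.057], [-0.001, 0.001, 0.057]]
turn each [-0.0, -0.0004, -0.0002]
```

View pics/t16.png

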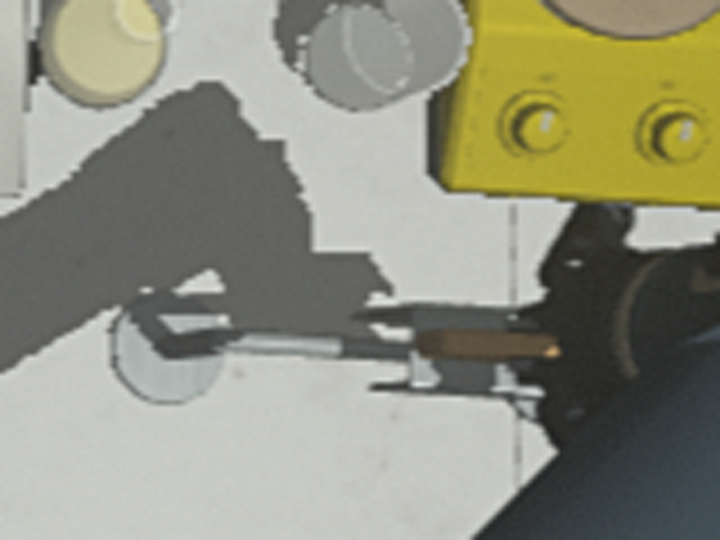

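```bash
python3 -m pendant '{"slide":[[-0.001,0.002,0.05],[-0.001,0.002,0.06],[0,0,0.06],[0,0,0.04],[0,0,0]],"turn":[[0,0,0],[0,0,0],[0,0,0],[0,0,0],[0,0,0]]}'; python3 -m pendant '{"slide":[[0,0,0.006],[0,0,0]],"turn":[[0,0,0],[0,0,0]]}'
```

```text
time: 17.52
eef_pos: [0.4588, -0.3596, 0.1955]
ee_rot: [179.9, -0.2, 87.3]
wrist_force: [-0.7, 0.3, -1.8]
grip_width: 0.141
time: 17.77
eef_pos: [0.4592, -0.3602, 0.1943]
ee_rot: [179.8, -0.1, 87.3]
wrist_force: [1.0, -0.5, -1.9]
grip_width: 0.141
```

```bash
python3 -m pendant '{"slide":[[0,0,0.009],[0,0,0.006],[0,0,0]],"turn":[[0,0,0],[0,0,0],[0,0,0]]}'; python3 -m pendant '{"slide":[[0,0,0.006],[0,0,0]],"turn":[[0,0,0],[0,0,0]]}'
```

```text
time: 18.15
eef_pos: [0.4597, -0.3605, 0.1905]
ee_rot: [179.7, -0.1, 87.3]
wrist_force: [-0.3, 0.7, -2.2]
grip_width: 0.143
time: 18.4
eef_pos: [0.4598, -0.3605, 0.1886]
ee_rot: [179.7, -0.1, 87.3]
wrist_force: [0.2, 0.4, -3.5]
grip_width: 0.137
```

```bash
python3 -m pendant '{"slide":[[-0.0,-0.004,0.004],[0,0,0]],"turn":[[0,0,0],[0,0,0]]}'; python3 -m pendant '{"slide":[[0,0,0.004],[0,0,0]],"turn":[[0,0,0],[0,0,0]]}'
```

```text
time: 18.65
eef_pos: [0.4584, -0.3605, 0.1873]
ee_rot: [179.7, -0.1, 87.3]
wrist_force: [0.2, -1.3, -2.7]
grip_width: 0.14
time: 18.9
eef_pos: [0.4586, -0.3606, 0.1862]
ee_rot: [179.7, -0.1, 87.3]
wrist_force: [-0.4, 0.0, -1.8]
grip_width: 0.142
```

```bash
python3 -m pendant '{"slide":[[0,0,0.004],[0,0,0]],"turn":[[0,0,0],[0,0,0]]}'; python3 -m pendant '{"slide":[[0,0,0.004]],"turn":[[0,0,0]]}'
```

```text
time: 19.15
eef_pos: [0.4589, -0.3608, 0.1863]
ee_rot: [179.6, -0.1, 87.3]
wrist_force: [-0.5, -0.4, -2.3]
grip_width: 0.143
time: 19.27
eef_pos: [0.4592, -0.3609, 0.1861]
ee_rot: [179.6, -0.1, 87.3]
wrist_force: [-2.2, 3.7, 11.0]
grip_width: 0.143
```

```bash
python3 -m pendant '{"slide":[[0,0,-0.006],[0,-0.013,0],[0,0,0],[0,0,0.005],[0,0,0]],"turn":[[0,0,0],[0,0,0],[0.001,0,0],[0,0,0],[0,0,0]]}'
```

```text
time: 19.9
eef_pos: [0.455, -0.3606, 0.1862]
ee_rot: [179.8, -0.1, 87.3]
wrist_force: [-0.4, 0.3, -1.0]
grip_width: 0.142
```

```bash
python3 -m pendant '{"slide":[[0,0,0],[0,0,0],[0,0,0],[0,0,0],[0,0,0],[0,0,0]],"turn":[[0,0,0],[0,0,0],[0,0,0],[0,0,0],[0,0,0],[0,0,0]]}' 0.4
python3 - <<'E'
from h import *
t=cam("top"); crop(t,400,560,190,310,4.5,"t17.png")
E
```

```text
time: 20.65
eef_pos: [0.4556, -0.3613, 0.1866]
ee_rot: [179.7, -0.0, 87.3]
wrist_force: [-0.1, 0.4, 0.6]
grip_width: 0.701
```

View pics/t17.png

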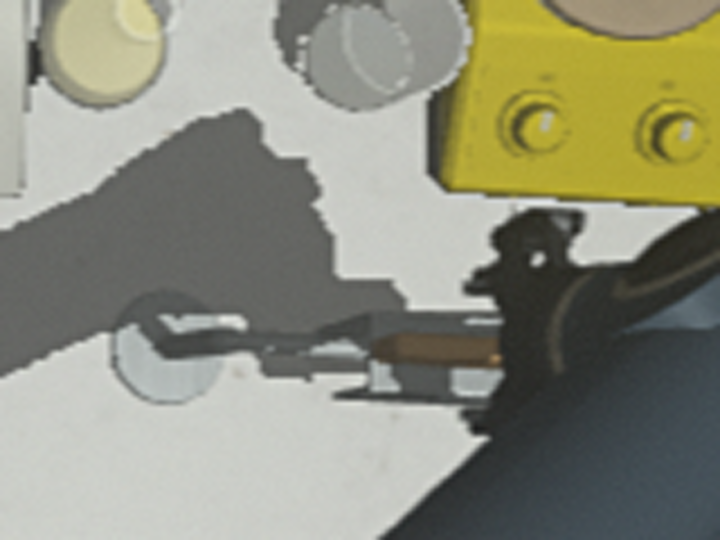

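```bash
python3 -m pendant '{"slide":[[0,0,-0.03],[0,0,-0.06],[0,0,-0.08],[0,0,-0.1],[0,0,-0.1],[0.05,0,-0.05],[0.15,0,0],[0.2,0,0],[0.2,0,0],[0.2,0,0],[0.1,0,0]],"turn":[[0,0,0],[0,0,0],[0,0,0],[0,0,0],[0,0,0],[0,0,0],[0,0,0],[0,0,0],[0,0,0],[0,0,0],[0,0,0]]}'
python3 - <<'E'
from plan import *
s=cam("scene");t=cam("top")
crop(s,360,540,170,310,4,"s18.png"); crop(t,400,560,190,310,4.5,"t18.png")
plan([.459,.2,.3],[180,0,87.4],4)
E
```

```text
time: 22.08
eef_pos: [0.4696, -0.0916, 0.3292]
ee_rot: [178.8, 0.2, 86.6]
wrist_force: [-0.2, -0.1, -0.3]
grip_width: 0.695
pos [ 0.47   -0.0909  0.3291] rpy [178.83   0.19  86.77] dist 0.2925 ang 1.34 F [ 0.09 -0.68  0.1 ] t 22.175 w 0.7020668367808788
slide [[0.242, -0.023, 0.023], [0.242, -0.023, 0.023], [0.242, -0.022, 0.024], [0.242, -0.021, 0.024]]
turn each [0.0016, 0.0003, -0.0009]
```

View pics/s18.png

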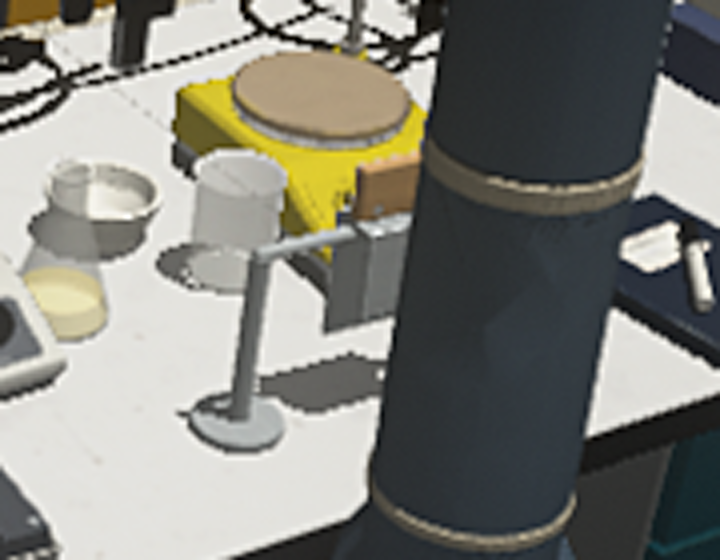

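View pics/t18.png

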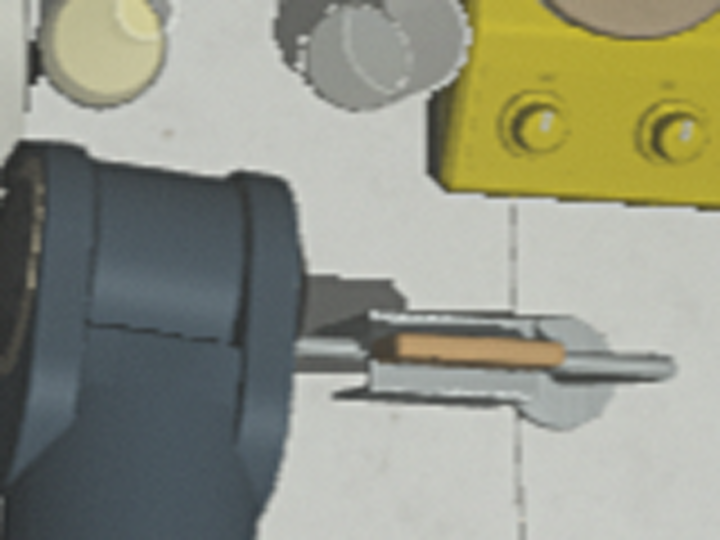

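```bash
python3 -m pendant '{"slide":[[0.15,-0.005,0],[0.18,-0.005,0],[0.18,-0.005,0.02],[0.18,-0.003,0.05],[0.18,-0.003,0.08],[0.18,-0.003,0.1],[0.15,0,0.1],[0.12,0,0.1],[0.06,0,0.1],[0,0,0]],"turn":[[0.002,0,0],[0.002,0,0],[0.002,0,0],[0,0,0],[0,0,0],[0,0,0],[0,0,0],[0,0,0],[0,0,0],[0,0,0]]}' 1
python3 - <<'E'
from plan import *
plan([.4593,.3368,.1],[180,0,87.4],3)
E
```

```text
time: 23.42
eef_pos: [0.5046, 0.3227, 0.172]
ee_rot: [178.7, -0.2, 85.5]
wrist_force: [-0.0, -0.4, -0.2]
grip_width: 1.006
pos [0.5046 0.3227 0.172 ] rpy [178.68  -0.22  85.46] dist 0.0862 ang 2.36 F [-0.04 -0.38 -0.16] t 23.425 w 1.005651901094694
slide [[0.011, -0.053, 0.079], [0.012, -0.053, 0.079], [0.013, -0.052, 0.08]]
turn each [0.0025, -0.0004, -0.0036]
```

```bash
python3 -m pendant '{"slide":[[0.011,-0.053,0.06],[0.012,-0.053,0.06],[0.013,-0.052,0.06],[0,0,0]],"turn":[[0.0025,0,-0.0035],[0.0025,0,-0.0035],[0.0025,0,-0.0035],[0,0,0]]}'
python3 - <<'E'
from plan import *
plan([.4593,.3368,.09],[180,0,87.4],2)
E
```

```text
time: 23.92
eef_pos: [0.4595, 0.333, 0.1198]
ee_rot: [179.8, -0.4, 87.0]
wrist_force: [-0.3, -0.5, 0.9]
grip_width: 1.001
pos [0.4595 0.333  0.1198] rpy [179.84  -0.4   87.04] dist 0.0301 ang 0.57 F [-0.29 -0.52  0.89] t 23.925 w 1.0009090110713004
slide [[0.006, -0.001, 0.05], [0.006, -0.001, 0.05]]
turn each [0.0005, -0.0011, -0.001]
```

```bash
python3 -m pendant '{"slide":[[0.006,-0.001,0.04],[0.006,-0.001,0.04],[0,0,0.04],[0,0,0]],"turn":[[0.0005,-0.001,-0.001],[0.0005,-0.001,-0.001],[0,0,0],[0,0,0]]}'
python3 - <<'E'
from plan import *
plan([.4593,.3368,.024],[180,0,87.4],3)
s=cam("scene");t=cam("top")
crop(s,180,300,260,380,5,"s19.png"); crop(t,170,280,220,310,6,"t19.png")
E
```

```text
time: 24.42
eef_pos: [0.4618, 0.3361, 0.0838]
ee_rot: [179.8, -0.2, 87.2]
wrist_force: [-0.2, -0.2, -0.3]
grip_width: 1.003
pos [0.4618 0.3361 0.0838] rpy [ 1.7981e+02 -1.6000e-01  8.7250e+01] dist 0.0598 ang 0.29 F [-0.24 -0.18 -0.33] t 24.425 w 1.0026397483888707
slide [[0.0, -0.003, 0.066], [0.001, -0.003, 0.066], [0.001, -0.003, 0.066]]
turn each [0.0003, -0.0003, -0.0003]
```

View pics/s19.png

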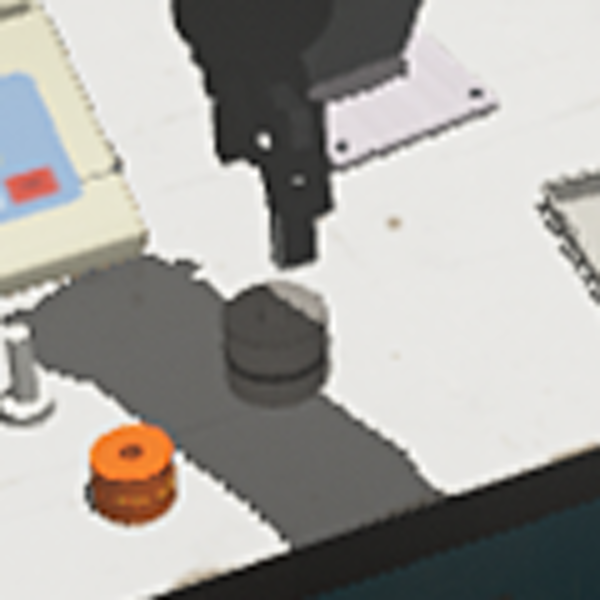

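```bash
python3 - <<'E'
from h import *
s=cam("scene");
for x in(.41,.42,.50,.51):
  for z in(.067,.08): print(x,z,(proj(s,[x,.336,z])-[180,260]+.5)*5)
print((proj(s,[.4593,.3368,.041])-[180,260]+.5)*5)
E
```

```text
0.41 0.067 [307.66711153 331.63633622]
0.41 0.08 [306.32922414 311.13778583]
0.42 0.067 [300.16044537 319.71819897]
0.42 0.08 [298.7919112  299.26337418]
0.5 0.067 [242.70701615 228.50089424]
0.5 0.08 [241.11641658 208.400414  ]
0.51 0.067 [235.8347668  217.59000395]
0.51 0.08 [234.2190846  197.53423929]
[272.80437507 314.44185211]
```

View pics/t19.png

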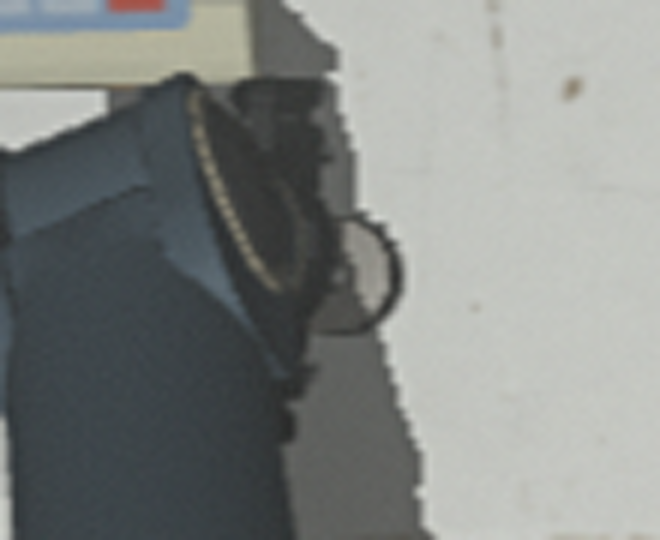

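```bash
python3 - <<'E'
from h import *
s=cam("scene")
e,d=ray(s,180+293/5-.5,260+265/5-.5)
k=(.336-e[1])/d[1]; print(e+d*k)
crop(s,200,270,270,350,7,"s20.png")
E
```

```text
[0.42519446 0.336      0.09769675]
```

View pics/s20.png

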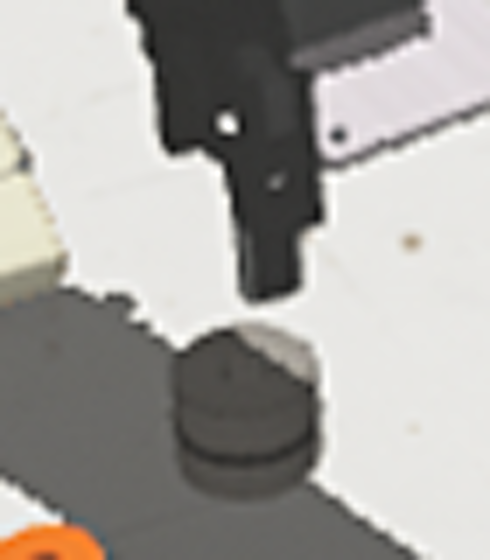

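```bash
python3 -m pendant '{"slide":[[0,-0.004,0.04],[0,-0.004,0.04],[0,0,0]],"turn":[[0.0005,0,0],[0,0,0],[0,0,0]]}'
python3 - <<'E'
from plan import *
plan([.4593,.3368,.024],[180,0,87.4],3)
s=cam("scene")
crop(s,190,280,270,360,7,"s21.png")
E
```

```text
time: 25.0
eef_pos: [0.46, 0.3372, 0.0599]
ee_rot: [179.8, -0.3, 87.3]
wrist_force: [-0.8, -0.4, 0.2]
grip_width: 0.999
pos [0.46   0.3372 0.0599] rpy [179.79  -0.31  87.28] dist 0.0359 ang 0.4 F [-0.85 -0.36  0.25] t 25.0 w 0.9987133244915495
slide [[-0.001, -0.001, 0.04], [-0.001, -0.001, 0.04], [-0.001, -0.001, 0.04]]
turn each [0.0004, -0.0006, -0.0002]
```

View pics/s21.png

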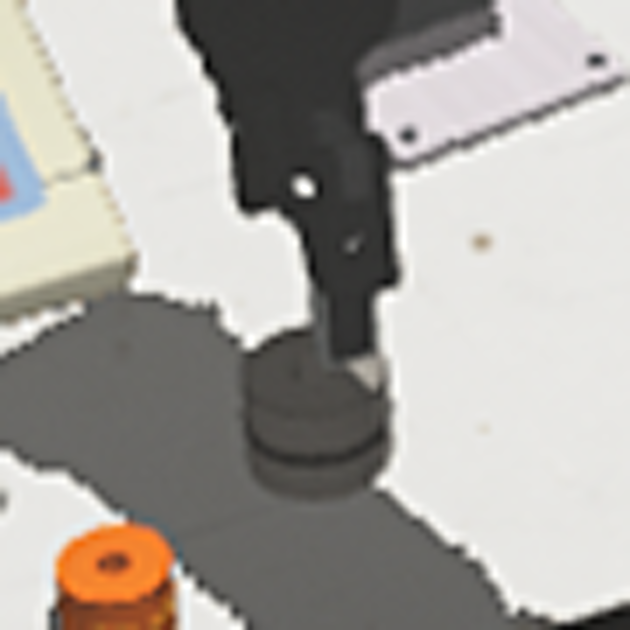

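```bash
python3 -m pendant '{"slide":[[-0.001,-0.001,0.04],[-0.001,-0.001,0.04],[0,0,0.035],[0,0,0]],"turn":[[0,0,0],[0,0,0],[0,0,0],[0,0,0]]}'
python3 - <<'E'
from plan import *
plan([.4593,.3368,.024],[180,0,87.4],3)
s=cam("scene")
crop(s,190,280,270,360,7,"s22.png")
E
```

```text
time: 25.55
eef_pos: [0.4599, 0.3369, 0.0232]
ee_rot: [179.8, -0.3, 87.3]
wrist_force: [0.5, 0.2, 0.1]
grip_width: 1.001
pos [0.4599 0.3369 0.0232] rpy [179.76  -0.33  87.27] dist 0.001 ang 0.43 F [0.48 0.17 0.08] t 25.55 w 1.0012948215206978
slide [[-0.0, -0.001, -0.001], [-0.0, -0.001, -0.001], [-0.0, -0.001, -0.001]]
turn each [0.0005, -0.0006, -0.0002]
```

View pics/s22.png

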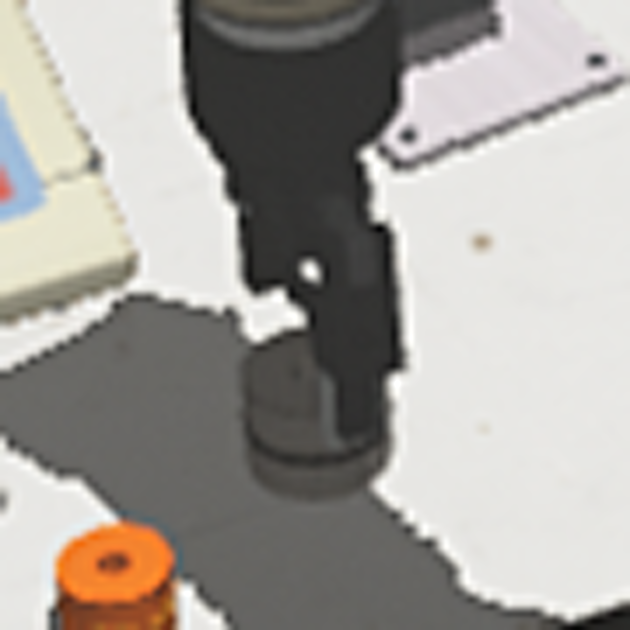

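```bash
python3 -m pendant '{"slide":[[0,-0.001,0.011],[0,0,0]],"turn":[[0.0005,-0.0005,0],[0,0,0]]}'; python3 -m pendant '{"slide":[[0,0,0],[0,0,0],[0,0,0],[0,0,0],[0,0,0]],"turn":[[0,0,0],[0,0,0],[0,0,0],[0,0,0],[0,0,0]]}' -1
python3 - <<'E'
from plan import *
plan([.4593,.3368,.024],[180,0,87.4],3)
s=cam("scene")
crop(s,190,280,270,360,7,"s23.png")
E
```

```text
time: 25.85
eef_pos: [0.4604, 0.3374, 0.0207]
ee_rot: [179.8, -0.3, 87.3]
wrist_force: [0.0, -0.3, 0.5]
grip_width: 1.001
time: 26.48
eef_pos: [0.4602, 0.3377, 0.0217]
ee_rot: [179.8, -0.4, 87.3]
wrist_force: [-0.7, -0.4, -0.5]
grip_width: 0.583
pos [0.4602 0.3377 0.0217] rpy [179.78  -0.37  87.27] dist 0.0026 ang 0.45 F [-0.74 -0.42 -0.53] t 26.475 w 0.5830038846254195
slide [[-0.001, -0.001, -0.003], [-0.001, -0.001, -0.003], [-0.001, -0.001, -0.003]]
turn each [0.0004, -0.0007, -0.0002]
```

View pics/s23.png

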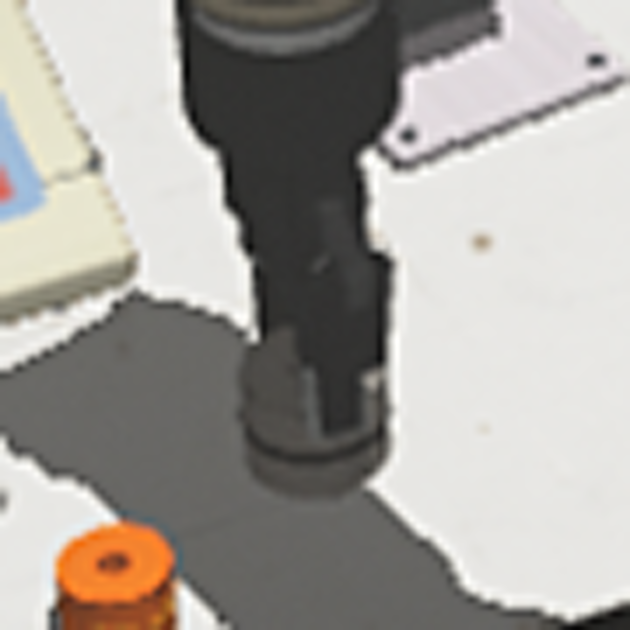

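```bash
python3 -m pendant '{"slide":[[0,0,-0.02],[0,0,-0.04],[0,0,-0.06],[0,0,-0.1],[0,0,-0.1],[0,0,-0.03],[0,0,0]],"turn":[[0,0,0],[0,0,0],[0,0,0],[0,0,0],[0,0,0],[0,0,0],[0,0,0]]}'
python3 - <<'E'
from plan import *
plan([.4525,.0225,.125],[180,0,87.4],8)
s=cam("scene")
crop(s,180,300,240,360,5,"s24.png")
E
```

```text
time: 27.4
eef_pos: [0.4581, 0.3359, 0.1318]
ee_rot: [179.9, -0.3, 87.2]
wrist_force: [0.1, 0.1, -5.6]
grip_width: 0.587
pos [0.4581 0.3359 0.1318] rpy [179.92  -0.27  87.25] dist 0.3136 ang 0.32 F [ 0.06  0.11 -5.59] t 27.4 w 0.586653967806628
slide [[-0.131, 0.004, 0.002], [-0.131, 0.004, 0.002], [-0.131, 0.004, 0.002], [-0.131, 0.004, 0.002], [-0.131, 0.004, 0.003], [-0.131, 0.004, 0.003], [-0.131, 0.004, 0.003], [-0.131, 0.004, 0.003]]
turn each [0.0001, -0.0002, -0.0001]
```

View pics/s24.png

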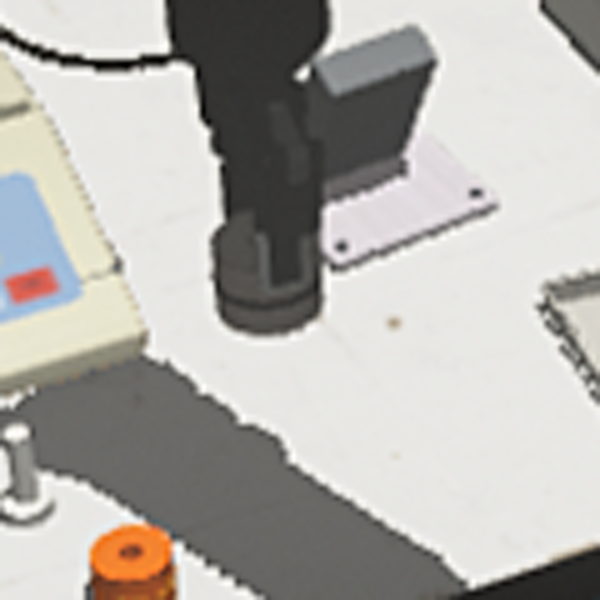

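```bash
python3 -m pendant '{"slide":[[-0.06,0.003,0],[-0.12,0.003,0],[-0.15,0.003,0],[-0.17,0.003,0],[-0.17,0.003,0],[-0.15,0.003,0],[-0.12,0.004,0],[-0.07,0.004,0],[-0.02,0,0],[0,0,0]],"turn":[[0,0,0],[0,0,0],[0,0,0],[0,0,0],[0,0,0],[0,0,0],[0,0,0],[0,0,0],[0,0,0],[0,0,0]]}'
python3 - <<'E'
from plan import *
plan([.4525,.0230,.065],[180,0,87.4],4)
E
```

```text
time: 28.7
eef_pos: [0.4402, 0.0043, 0.1234]
ee_rot: [-179.1, 0.5, 86.7]
wrist_force: [0.3, 0.4, -4.7]
grip_width: 0.589
pos [0.4402 0.0043 0.1234] rpy [-179.15    0.45   86.69] dist 0.0626 ang 1.2 F [ 0.33  0.41 -4.7 ] t 28.7 w 0.5888618529160371
slide [[0.017, 0.01, 0.048], [0.016, 0.01, 0.048], [0.016, 0.01, 0.049], [0.016, 0.01, 0.049]]
turn each [-0.0012, 0.0006, -0.001]
```

```bash
python3 -m pendant '{"slide":[[0.017,0.01,0.02],[0.016,0.01,0.04],[0.016,0.01,0.04],[0.015,0.01,0.04],[0,0,0]],"turn":[[-0.001,0.0005,-0.001],[-0.001,0.0005,-0.001],[-0.001,0.0005,-0.001],[-0.001,0.0005,-0.001],[0,0,0]]}'
python3 - <<'E'
from plan import *
plan([.4525,.0230,.06],[180,0,87.4],2)
s=cam("scene")
crop(s,280,400,230,330,6,"s25.png")
E
```

```text
time: 29.32
eef_pos: [0.4531, 0.0278, 0.0768]
ee_rot: [-179.8, 0.1, 87.9]
wrist_force: [-0.1, -0.7, -4.8]
grip_width: 0.586
pos [0.4531 0.0278 0.0768] rpy [-1.7976e+02  7.0000e-02  8.7870e+01] dist 0.0175 ang 0.53 F [-0.15 -0.69 -4.78] t 29.325 w 0.5860548693171551
slide [[-0.008, -0.001, 0.028], [-0.008, -0.001, 0.028]]
turn each [-0.0007, 0.0002, 0.0013]
```

View pics/s25.png

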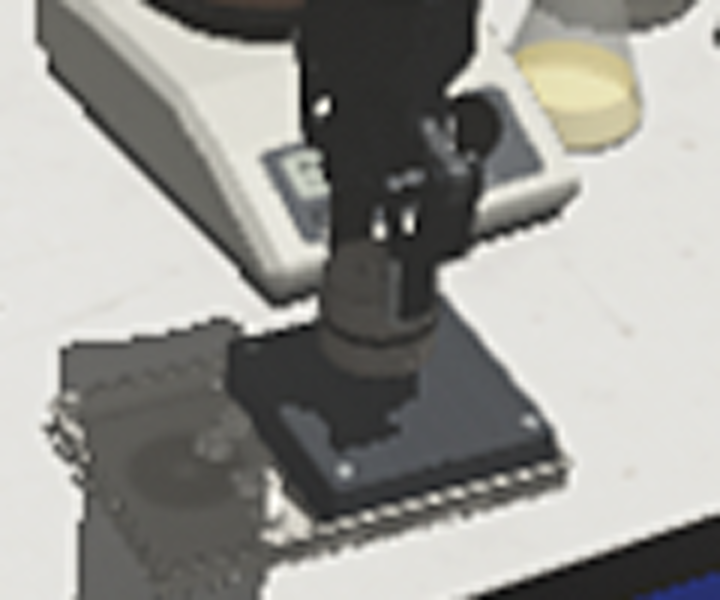

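```bash
python3 -m pendant '{"slide":[[-0.008,-0.001,0.025],[-0.008,-0.001,0.025],[0,0,0],[0,0,0.008],[0,0,0]],"turn":[[-0.0005,0,0.001],[-0.0005,0,0.001],[0,0,0],[0,0,0],[0,0,0]]}'
python3 - <<'E'
from plan import *
plan([.4525,.0230,.0545],[180,0,87.4],2)
E
```

```text
time: 30.0
eef_pos: [0.4531, 0.0217, 0.0595]
ee_rot: [179.9, 0.0, 87.4]
wrist_force: [-0.4, 0.0, -4.8]
grip_width: 0.59
pos [0.4531 0.0217 0.0595] rpy [1.7989e+02 4.0000e-02 8.7370e+01] dist 0.0052 ang 0.12 F [-0.39  0.02 -4.75] t 30.0 w 0.590261301892639
slide [[0.002, -0.001, 0.008], [0.002, -0.001, 0.008]]
turn each [0.0003, 0.0001, -0.0001]
```

```bash
python3 -m pendant '{"slide":[[0.003,0,0.008],[0,0,0.005],[0,0,0]],"turn":[[0,0,0],[0,0,0],[0,0,0]]}'; python3 -m pendant '{"slide":[[0,0,0.004],[0,0,0]],"turn":[[0,0,0],[0,0,0]]}';python3 -m pendant '{"slide":[[0,0,0.004],[0,0,0]],"turn":[[0,0,0],[0,0,0]]}'
```

```text
time: 30.38
eef_pos: [0.4535, 0.0229, 0.0556]
ee_rot: [179.8, 0.0, 87.4]
wrist_force: [0.3, 0.0, -4.1]
grip_width: 0.585
time: 30.62
eef_pos: [0.4535, 0.023, 0.0543]
ee_rot: [179.8, 0.0, 87.4]
wrist_force: [-0.6, 0.9, -4.6]
grip_width: 0.592
time: 30.88
eef_pos: [0.4538, 0.0228, 0.0539]
ee_rot: [179.8, -0.0, 87.4]
wrist_force: [-0.4, -0.7, -4.2]
grip_width: 0.587
```

```bash
python3 -m pendant '{"slide":[[0,-0.004,0.003],[0,0,0]],"turn":[[0,0,0],[0,0,0]]}';python3 -m pendant '{"slide":[[0,0,0.003]],"turn":[[0,0,0]]}'
```

```text
time: 31.12
eef_pos: [0.4538, 0.0227, 0.0538]
ee_rot: [179.7, -0.1, 87.4]
wrist_force: [-0.3, 0.3, -4.0]
grip_width: 0.59
time: 31.25
eef_pos: [0.4538, 0.0227, 0.0536]
ee_rot: [179.7, -0.1, 87.4]
wrist_force: [-5.1, -0.2, 17.9]
grip_width: 0.59
```

```bash
python3 -m pendant '{"slide":[[0,0,0],[0,0,0],[0,0,0],[0,0,0],[0,0,0]],"turn":[[0,0,0],[0,0,0],[0,0,0],[0,0,0],[0,0,0]]}' 1; python3 -m pendant '{"slide":[[0,0,-0.02],[0,0,-0.05],[0,0,-0.08],[0,0,-0.1],[0,0,-0.15],[0,0,-0.15],[0,0,-0.1],[0.15,0,0],[0.2,0,0],[0.2,0,0],[0.2,0,0],[0.1,0,0]],"turn":[[0,0,0],[0,0,0],[0,0,0],[0,0,0],[0,0,0],[0,0,0],[0,0,0],[0,0,0],[0,0,0],[0,0,0],[0,0,0],[0,0,0]]}'
python3 - <<'E'
from h import *
s=cam("scene");t=cam("top")
cv2.imwrite("pics/sf.png",s["pixels"][:,:,::-1])
crop(s,280,400,250,340,6,"s26.png");crop(t,280,380,230,305,7,"t26.png")
E
```

```text
time: 31.88
eef_pos: [0.455, 0.0229, 0.0538]
ee_rot: [179.6, -0.1, 87.4]
wrist_force: [0.5, 0.2, -0.0]
grip_width: 1.005
time: 33.38
eef_pos: [0.4691, 0.2786, 0.2697]
ee_rot: [178.9, -0.6, 86.6]
wrist_force: [0.1, -0.6, 0.6]
grip_width: 0.998
```

View pics/s26.png

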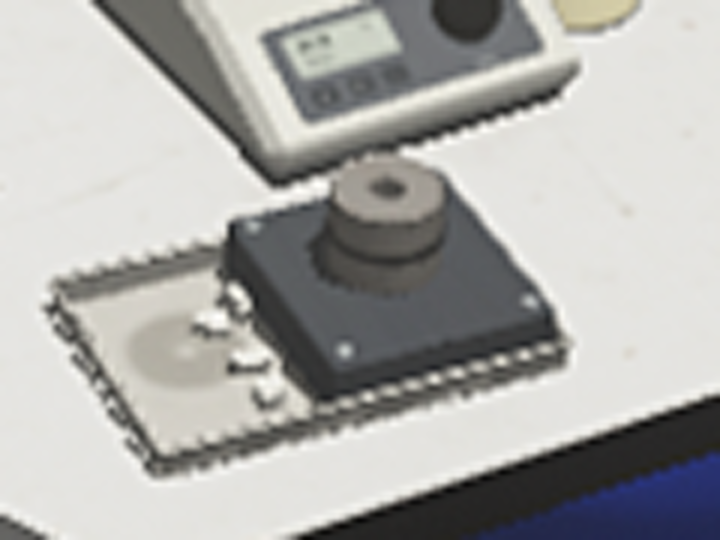

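View pics/t26.png

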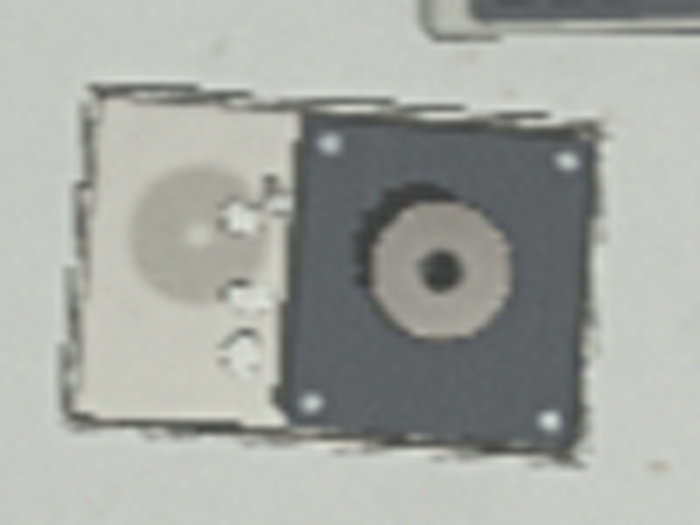

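View pics/sf.png

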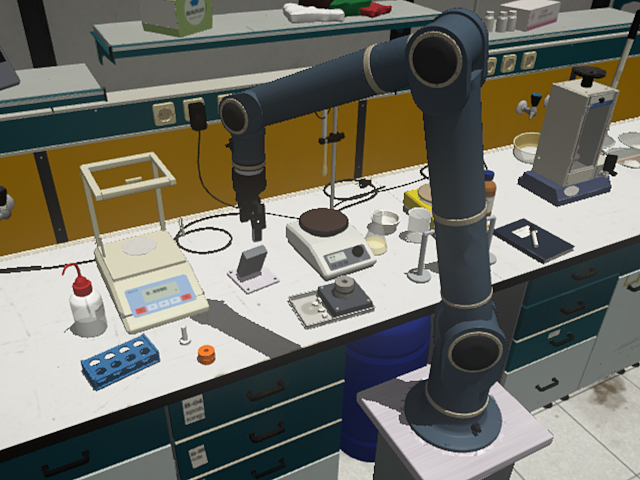

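```bash
python3 - <<'E'
from h import *
s=cam("scene");t=cam("top")
f=lambda o,k,p: np.array(o)+(np.array(p)+.5)/k-.5
p,g=tri(t,f((280,230),7,(281,202)),s,f((280,250),6,(238,297))); print(p,g)
y=np.radians(-3.53)
for q in [(240,218),(245,298),(240,352)]:
    print(onz(t,*f((280,230),7,q),.006))
def loc(p): d=np.array(p[:2])-[.4525,.0225]; return d[0]*np.cos(y)+d[1]*np.sin(y),-d[0]*np.sin(y)+d[1]*np.cos(y)
print(loc(p)); d=onz(t,*f((280,230),7,(441,270)),.073); print(d,loc(d), onz(s,*f((280,250),6,(388,188)),.073))
crop(t,400,560,190,310,4.5,"t27.png")
E
```

```text
[0.48200945 0.08257528 0.01313081] 0.003106722939287776
[0.47661587 0.10003883 0.006     ]
[0.44524073 0.09764259 0.006     ]
[0.42410855 0.09931711 0.006     ]
(np.float64(0.025754555161968798), np.float64(0.06177823100782725))
[0.455419   0.02330598 0.073     ] (np.float64(0.002863837221268183), np.float64(0.000984180967039492)) [0.4546211  0.02036398 0.073     ]
```

View pics/t27.png

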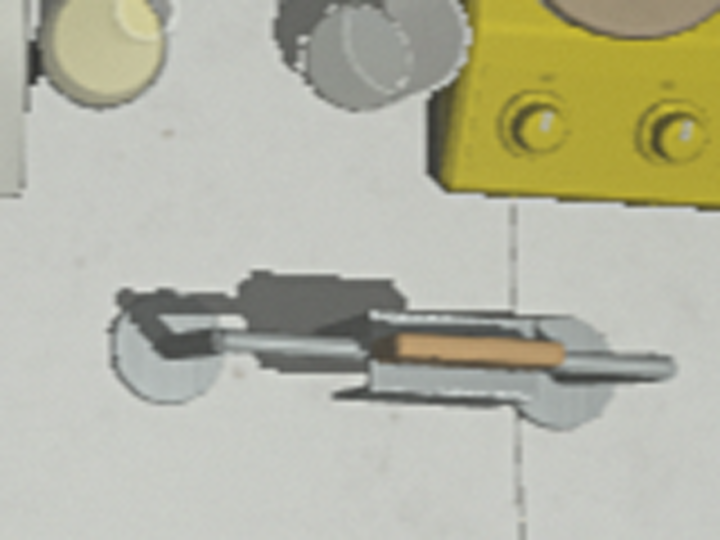

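```bash
python3 -m pendant '{"slide":[[0,0,0],[0,0,0]],"turn":[[0,0,0],[0,0,0]]}'; python3 -c "
from plant import *
print(job_done())"
```

```text
time: 33.83
eef_pos: [0.4702, 0.2714, 0.2702]
ee_rot: [178.9, -0.6, 86.1]
wrist_force: [-0.1, 0.3, 0.0]
grip_width: 1.001
the job is handed in; nothing more can be done
None
```

The job is finished and handed in at about 34 s of the 61 s allowed. I lifted the scraper off its rest, swept the slab once with it, and hung it over the rail bar. I then stood the steel die on the cleaned slab.

Last checks:
- **Chips:** all four are in the open part of the tray, and the slab shows clean in both views. One is not flat: its centre is about 13 mm up, and it seems to stand against the slab's side, below the slab top.
- **Scraper:** it hangs level near mid-bar, grip board up, one leg either side. The scene camera's view of it was partly blocked by the arm, so this rests mainly on the top view.
- **Die:** it stands upright about 2 to 3 mm from the measured slab centre. The two cameras differ by about 3 mm on its position, and my two slab-centre estimates differ by 1.4 mm.
- **Other objects:** the plunger, orange look-alike, flask and beaker look unmoved. The highest wrist force I read was about 19 N, while seating the die.
- **Fingertips:** with the gripper open, they appeared 15 to 20 mm higher than the given figures suggest. Because of that I gripped the die a few millimetres lower than planned, and it held.

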